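# Square up the fault signs at the laundromat counter

## Robot

A 6-joint arm with a two-finger parallel gripper is mounted at the origin on the work surface. World frame = base frame: x ahead of the robot, y to its left, z up, the work surface at z = 0. Lengths are in mm, angles in rad, forces in N, time in s.
With the tool pointing down it reaches from about 250 to 775 mm from the base axis. Payload 8.9 kg.
Tool frame: the origin (TCP) lies midway between the tips of the shut fingers; the grasp point (between the pads) lies 19 mm behind it; z points along the fingers, y is the line along which they close (so a half turn about z gives the same grasp; the last joint's range is limited). The gripper opens to 85 mm and grips with 20 to 120 N. Pads are 22 mm wide; open, the fingers measure 114 mm over their backs; the gripper's body (76 mm by 85 mm) begins 54 mm behind the grasp point. The pads swing forward as they close: fully open they stand 13 mm farther back than shut.
Start: joints at [-1.358, 0.291, -0.153, 1.127, 0, 1.431], TCP at [180.91, -492.844, 231.305] pointing down, gripper open.
Joint ranges: [-2.52, 2.52], [-0.91, 1.74], [-1.3, 1.37], [-1.96, 2.02], [-1.52, 1.47], [-3.14, 3.14]. Speed limits (rad/s): [2.22, 2.22, 2.79, 3.14, 3.14, 3.14].

## Interface

Orientations are given as a unit quaternion [w, x, y, z].
In Python, from rig import get_state, eyes, manip gives the robot as it stands. The module is installed in compiled form; this text tells all that it offers.
- The arm moves only by the tool carry_out, never from a script. Its argument "commands" is a list of rows, each an object of numbers: "claw": the opening, from -1 (shut) to 1 (fully open); "x", "y", "z": the shift along the tool's x, y, z in units of 0.025 m (1.0 is 0.025 m); "yaw": the turn about the tool's z in units of 4 degrees (1.0 is 4 degrees). In form: [{"claw": .., "x": .., "y": .., "z": .., "yaw": ..}, ...]. A call has 1 to 12 rows; each row shifts and turns the commanded pose from where the row before left it, along the tool's axes as they then stand; what a row does not reach is not made up. A row lasts 1/10 s, in which the tool goes at most 50 mm and 8.59 degrees, less where a joint would pass 70% of its speed; a pose out of reach is approached as far as the arm can. A call with a number of a shift or a turn outside -1 to 1 is refused whole. A call with a gripper value outside its range is refused whole. The fingers move at their own pace and stop on an object; "grip_force" is the grip in N (left out, the last holds). Time passes only in rows, so rows that do not move let the fingers close. It gives the time, the measured TCP pose, the force, the opening and the grip force at its end, in the units of the state.
- get_state(): the state, without advancing time (a new reading comes with each control period).
- eyes.get_image(name): name is "side" or "top"; returns a dict with "pixels" (480x640x3 uint8, red, green, blue), "fx", "fy", "cx", "cy" (pixels), "R" (3x3) and "t" (3): a world point X has camera coordinates R X + t. Camera axes: x right, y down, z forward; pixel columns grow to the right and rows downward; lengths in mm; the calibration is good to about 2 mm. A picture is of the moment at which its call begins. There is no depth.
- manip.hand_in(): hands the job in; it is judged then, once.
The state is a dict: "time_s": time; "qpos": joint angles; "joint_vel": joint speeds; "tau": joint torques, N m; "tcp_pos": TCP position; "orientation": TCP orientation; "ft_force": force on the tool from outside, world axes, zero at the start; "torque": the same for the moment, N m; "opening": opening from 0.0 (shut) to 1.0 (fully open); "gripper_force": force on a finger pad.
Only numpy, scipy, OpenCV 4.12 (cv2) and the standard library are available. Lean on these libraries where they do the work, as an engineer would, in place of code of your own. Each camera call takes 0.05 s, during which the arm holds its last target. There are 200 camera calls.

## Task

Put the fault-sign station in order: lay the loose yellow sign flat on top of the untidy pile in the dark tray, tap the pile's edges until all five signs sit square and flush against both the back and the side upstand of the tray, and stand the marker upright in the pen pot, either end up. Leave the eraser, the token bowl and the detergent bottle where they are, and do not tip the pot over or knock signs off the tray.

Things in the scene. Friction and masses are not known exactly. Their poses are not given: they have to be found in the camera images.
- tray: dark steel sign tray screwed to the counter (cannot move). Origin at counter level under the centre of a squared pile: a sign that is home has the tray's x, y and yaw. Upstands on its +x side (back) and +y end (side); its -x side, towards the robot, and its -y end are open, and the signs are tapped from there
- tray_front (a point): middle of the tray's open front edge: top of the raised base, 8 mm above the counter, on which the pile rests. The base ends here, 26 mm in front (-x) of the tray's origin, and 67 mm from it at the open -y end, so home signs overhang it by 6 mm in front and 8 mm at that end
- tray_back (a point): middle of the back upstand's inner face, 32 mm beyond (+x) the tray's origin, at its top, 42 mm above the counter. It is 3 mm thick and in two pieces: an open finger cut-out lies between tray y = -36 and +35 mm. Behind it a screw flange 2 mm high reaches to tray x = +57 mm
- tray_side (a point): middle of the side upstand's inner face, 75 mm from the tray's origin along its +y, at its top, 42 mm above the counter; 3 mm thick
- sign_1: lowest sign of the pile: yellow stiff plastic plate 64 mm (own x) by 150 mm (own y), 6 mm thick, about 60 g, with a white panel and a red roundel on top; origin at the centre of its underside. The pile lies askew in the tray, each sign some 8 to 20 mm short of the back upstand, 5 to 22 mm short of the side upstand and turned a few degrees
- sign_2: sign 2 of the pile counted from below, like the others: 64 mm (own x) by 150 mm (own y), 6 mm thick, about 60 g, origin at the centre of its underside
- sign_3: sign 3 of the pile counted from below, like the others: 64 mm (own x) by 150 mm (own y), 6 mm thick, about 60 g, origin at the centre of its underside
- sign_4: sign 4 of the pile counted from below, like the others: 64 mm (own x) by 150 mm (own y), 6 mm thick, about 60 g, origin at the centre of its underside
- sign_loose: the fifth sign, lying flat on the bare counter to one side; like the others: 64 mm (own x) by 150 mm (own y), 6 mm thick, about 60 g, origin at the centre of its underside. When home on top of the pile its underside is 32 mm above the counter
- marker: white hexagonal board marker with a blue cap, 140 mm long, 18 mm across its flats, about 30 g; origin in the middle of its axis, own x along the axis towards the cap. It lies flat on the counter to one side, pointing roughly away from the robot
- pen_pot: round dark steel pen pot, free standing, 350 g, 80 mm outer diameter, 84 mm high, wall 3 mm, floor 5 mm thick; origin at the centre of its underside, z up through its mouth
- eraser: blue board eraser, 50 x 120 x 31 mm, origin at the centre of its underside; leave alone
- token_bowl: round steel bowl, 110 mm across, 45 mm high, origin at the centre of its underside; leave alone
- detergent: orange detergent bottle with a carrying handle, 75 x 120 mm, 190 mm high, origin at the centre of its underside; leave alone
There are look-alikes about, which are no part of the job. What is shaped like the sign_4 but blue, pink or purple is not meant.

How it is judged:
By the outcome, as a careful person would: the job done as asked, in the order asked, and still so for the second after the job is handed in, with the robot touching nothing.
It also fails if it takes over 72 s, if anything falls off the work surface, if the arm or the gripper's body presses on something with over 40 N, if the wrist force passes 120 N, or if a joint passes its speed limit or range.

## Working session

There is one attempt and no reset: what is moved stays moved. The work goes in short steps, Python scripts to look and compute and a tool call to move; the robot and the scene stay as the last step left them, time stands still between calls to the robot, and variables do not carry over. Pictures are saved under pics/ and viewed, at most 10 in all, crops included, and the job is handed in when it is done.

Besides the shell and the picture viewer there is one more tool, called after "Emit:" as name(argument=value, ...), one argument or row to a line, values as JSON. carry_out: Moves the arm, as the interface text tells. Its arguments: {"type":"object","properties":{"commands":{"type":"array","items":{"type":"object","properties":{"claw":{"type":"number"},"x":{"type":"number","minimum":-1,"maximum":1},"y":{"type":"number","minimum":-1,"maximum":1},"z":{"type":"number","minimum":-1,"maximum":1},"yaw":{"type":"number","minimum":-1,"maximum":1}}}},"grip_force":{"type":"number"}},"required":["commands"]}

```bash
mkdir -p pics; cat > h.py <<'E'
import numpy as np, cv2, pickle
from rig import get_state, eyes, manip
def grab(tag):
    d={}
    for n in("side","top"):
        im=eyes.get_image(n); d[n]=im
        cv2.imwrite(f"pics/{tag}_{n}.png",cv2.cvtColor(np.asarray(im["pixels"]),cv2.COLOR_RGB2BGR))
    pickle.dump(d,open(f"pics/{tag}.pkl","wb")); return d
def load(tag): return pickle.load(open(f"pics/{tag}.pkl","rb"))
def proj(im,X):
    X=np.atleast_2d(np.asarray(X,float)); c=X@np.array(im["R"]).T+np.array(im["t"])
    return np.c_[im["fx"]*c[:,0]/c[:,2]+im["cx"],im["fy"]*c[:,1]/c[:,2]+im["cy"]]
def ray(im,p):
    R=np.array(im["R"]);o=-R.T@np.array(im["t"]);d=R.T@np.array([(p[0]-im["cx"])/im["fx"],(p[1]-im["cy"])/im["fy"],1]);return o,d/np.linalg.norm(d)
def atz(im,p,z):
    o,d=ray(im,p);return o+d*(z-o[2])/d[2]
def tri(a,p,b,q):
    o1,d1=ray(a,p);o2,d2=ray(b,q)
    s=np.linalg.lstsq(np.c_[d1,-d2],o2-o1,rcond=None)[0]
    return (o1+d1*s[0]+o2+d2*s[1])/2, np.linalg.norm(o1+d1*s[0]-o2-d2*s[1])
def crop(im,u0,v0,u1,v1,k,fn):
    c=cv2.cvtColor(np.asarray(im["pixels"]),cv2.COLOR_RGB2BGR)[v0:v1,u0:u1]
    cv2.imwrite(fn,cv2.resize(c,None,fx=k,fy=k,interpolation=cv2.INTER_CUBIC))
E
python3 - <<'E'
from h import *
d=grab("a")
for n in d: print(n,d[n]["fx"],np.round(d[n]["R"],3).tolist(),np.round(d[n]["t"]))
a=[cv2.imread(f"pics/a_{n}.png") for n in("top","side")]
print(get_state())
E
```

```text
side 510.093963260289 [[-0.856, -0.517, -0.014], [-0.257, 0.449, -0.856], [0.449, -0.729, -0.517]] [445. 234. 857.]
top 466.01944152201406 [[0.013, -1.0, -0.008], [-0.984, -0.012, -0.179], [0.179, 0.01, -0.984]] [-61. 555. 968.]
{'time_s': 0.1, 'qpos': array([-1.35829765e+00,  2.91209078e-01, -1.54057010e-01,  1.12672593e+00,
        1.06682727e-05,  1.43148066e+00]), 'joint_vel': array([ 0.00072995, -0.00110962,  0.00115777,  0.00059849, -0.00116212,
        0.00152419]), 'tau': array([ 1.75578782e-03, -5.37978494e+01,  3.31918108e+01,  9.32603551e-03,
       -1.97211311e-04,  1.21667156e-05]), 'tcp_pos': array([ 180.8282775 , -492.4417209 ,  230.79517157]), 'orientation': array([-5.97642207e-04,  9.84568013e-01,  1.75001346e-01, -1.65406832e-05]), 'ft_force': array([-0.41744619,  0.67446736,  0.20164504]), 'torque': array([-0.01909797,  0.02494224, -0.01806982]), 'gripper_force': 0.0, 'opening': 0.9985334541895572}
```

View pics/a_top.png

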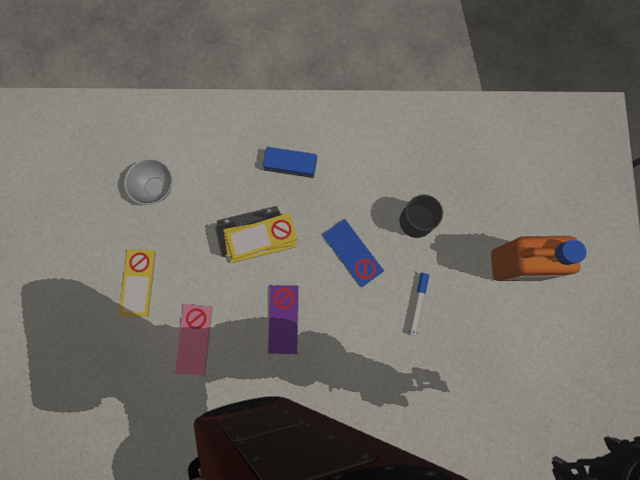

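View pics/a_side.png

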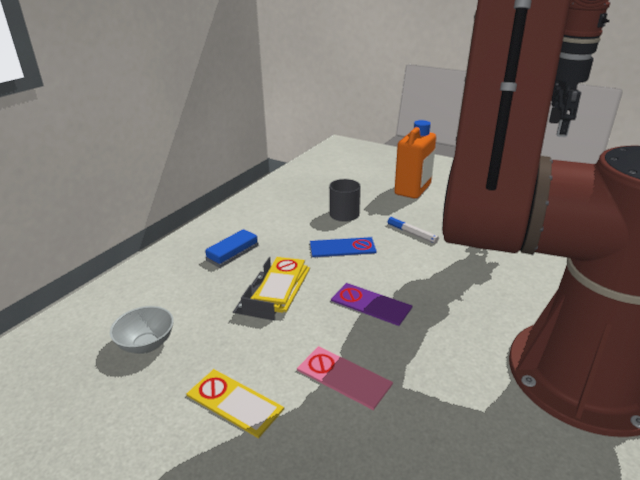

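Top view: the loose yellow sign is at (138,283). The look-alikes are pink (194,340), purple (284,320) and blue (352,253), and only the yellow one fits. The pile is at (260,238), the marker at (418,303), the pot at (421,216), the bowl at (148,182), the eraser at (289,162) and the detergent at (535,258). The side view agrees: sign (235,401), pile (280,285), marker (412,230), pot (344,200).

```bash
python3 - <<'E'
from h import *
d=load("a");T,S=d["top"],d["side"]
crop(T,205,195,310,275,7,"pics/c1.png")
crop(S,225,240,325,330,6.6,"pics/c2.png")
def bl(im,box,k,sz):
    c=cv2.cvtColor(np.asarray(im["pixels"]),cv2.COLOR_RGB2BGR)[box[1]:box[3],box[0]:box[2]]
    return cv2.resize(c,sz,interpolation=cv2.INTER_CUBIC)
a=bl(T,(100,240,180,330),0,(400,450)); b=bl(T,(380,185,460,275+70-70),0,(400,450))
m=np.hstack([bl(T,(110,240,170,330),0,(300,450)),bl(T,(390,185,450,345-70),0,(0,0)) if 0 else bl(T,(385,255,455,345),0,(350,450))])
cv2.imwrite("pics/c3.png",m)
# yellow loose quad, marker in both views
for n,im,box in(("top",T,(105,235,170,330)),("side",S,(180,360,290,440))):
    hsv=cv2.cvtColor(np.asarray(im["pixels"]),cv2.COLOR_RGB2HSV)
    m=cv2.inRange(hsv,(20,120,60),(35,255,255)); k=np.zeros_like(m);k[box[1]:box[3],box[0]:box[2]]=m[box[1]:box[3],box[0]:box[2]]
    p=cv2.findNonZero(k); h=cv2.convexHull(p); q=cv2.approxPolyDP(h,4,True)
    print(n,q[:,0].tolist(),np.round(cv2.boxPoints(cv2.minAreaRect(p)),1).tolist())
    print([np.round(atz(im,x,6)[:2]).tolist() for x in q[:,0]])
# guess tie points
for name,pt,ps in(("pot rim ctr",(421,212),(345,187)),("marker cap",(424,276),(391,222)),("marker tail",(413,333),(436,238)),("signroundel",(139,262),(213,388)),("pile roundel",(282,230),(287,265))):
    X,e=tri(T,pt,S,ps);print(name,X.round(1),round(e,1))
E
```

```text
top [[154, 251], [147, 316], [119, 314], [127, 250]] [[118.80000305175781, 314.70001220703125], [126.0999984741211, 247.6999969482422], [154.60000610351562, 250.8000030517578], [147.3000030517578, 317.70001220703125]]
[[542.0, 313.0], [395.0, 318.0], [399.0, 380.0], [544.0, 375.0]]
side [[283, 408], [257, 437], [187, 393], [214, 369]] [[185.1999969482422, 396.1000061035156], [204.8000030517578, 361.8999938964844], [283.6000061035156, 406.8999938964844], [264.0, 441.20001220703125]]
[[395.0, 320.0], [397.0, 383.0], [546.0, 374.0], [543.0, 312.0]]
pot rim ctr [ 618.1 -280.9   83. ] 6.0
marker cap [ 491.9 -299.7    6.5] 1.2
marker tail [ 364.5 -271.2   13. ] 3.9
signroundel [516.2 345.1   6.6] 0.1
pile roundel [589.4  20.5  31.5] 0.9
```

View pics/c1.png

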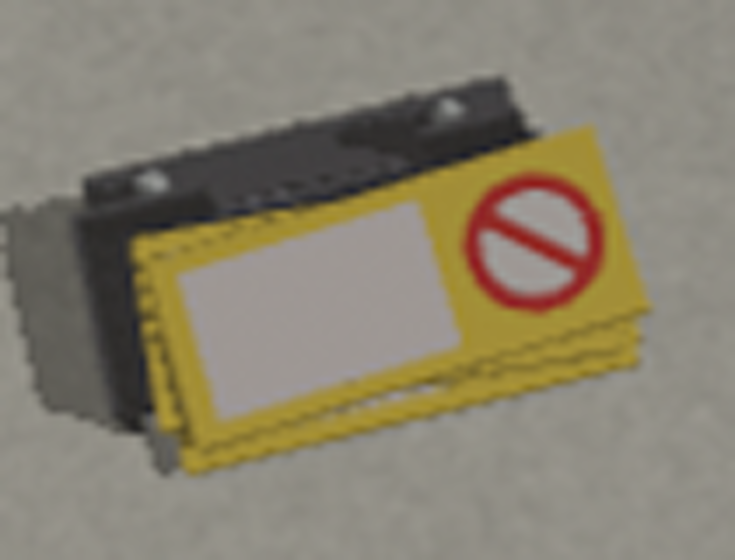

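View pics/c2.png

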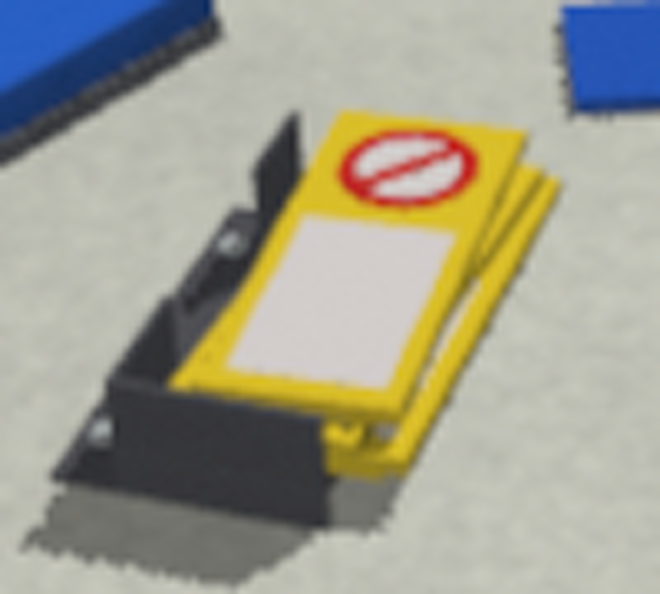

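View pics/c3.png

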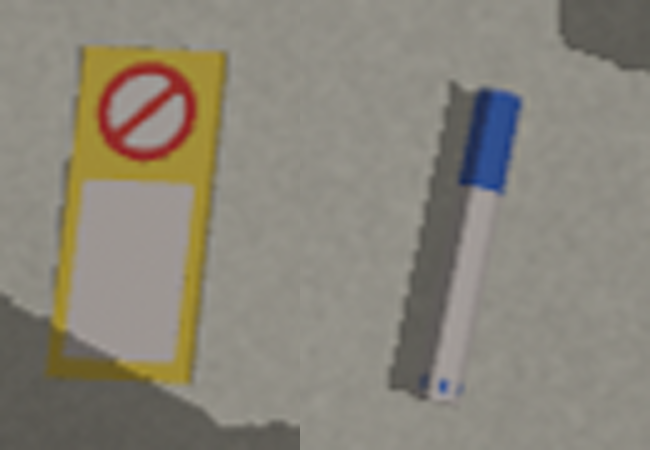

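The loose yellow sign is confirmed in the crop: two-view height is 6.6 mm, centre about (470,346), long axis about -2.6°. The pile top triangulates at about 31.5 mm and the marker lies at about (428,-285). I'll turn the wrist first so joint 6 stays in range later.

Emit:
carry_out(
  commands=[
    {"yaw": -1, "claw": 1},
    {"yaw": -1, "claw": 1},
    {"yaw": -1, "claw": 1},
    {"yaw": -1, "claw": 1},
    {"yaw": -1, "claw": 1},
    {"yaw": -1, "claw": 1},
    {"yaw": -1, "claw": 1},
    {"yaw": -1, "claw": 1},
    {"yaw": -1, "claw": 1},
    {"yaw": -1, "claw": 1},
  ],
  grip_force=40,
)

```text
$.commands[0]: bad value
```

Emit:
carry_out(
  commands=[
    {"yaw": -1, "claw": 1},
    {"yaw": -1, "claw": 1},
    {"yaw": -1, "claw": 1},
    {"yaw": -1, "claw": 1},
    {"yaw": -1, "claw": 1},
    {"yaw": -1, "claw": 1},
    {"yaw": -1, "claw": 1},
    {"yaw": -1, "claw": 1},
    {"yaw": -1, "claw": 1},
    {"yaw": -1, "claw": 1},
  ],
)

```text
$.commands[0]: bad value
```

Emit:
carry_out(
  commands=[
    {"yaw": -1, "claw": 1},
    {"yaw": -1, "claw": 1},
    {"yaw": -1, "claw": 1},
    {"yaw": -1, "claw": 1},
    {"yaw": -1, "claw": 1},
    {"yaw": -1, "claw": 1},
    {"yaw": -1, "claw": 1},
    {"yaw": -1, "claw": 1},
    {"yaw": -1, "claw": 1},
    {"yaw": -1, "claw": 1},
  ],
)

```text
$.commands[0]: bad value
```

Emit:
carry_out(
  commands=[
    {"yaw": -1, "claw": 1},
    {"yaw": -1, "claw": 1},
    {"yaw": -1, "claw": 1},
    {"yaw": -1, "claw": 1},
    {"yaw": -1, "claw": 1},
    {"yaw": -1, "claw": 1},
    {"yaw": -1, "claw": 1},
    {"yaw": -1, "claw": 1},
    {"yaw": -1, "claw": 1},
    {"yaw": -0.3, "claw": 1},
  ],
)

```text
$.commands[0]: bad value
```

Emit:
carry_out(
  commands=[
    {"claw": 1, "x": 0, "y": 0, "z": 0, "yaw": -1},
    {"claw": 1, "x": 0, "y": 0, "z": 0, "yaw": -1},
    {"claw": 1, "x": 0, "y": 0, "z": 0, "yaw": -1},
    {"claw": 1, "x": 0, "y": 0, "z": 0, "yaw": -1},
    {"claw": 1, "x": 0, "y": 0, "z": 0, "yaw": -1},
    {"claw": 1, "x": 0, "y": 0, "z": 0, "yaw": -1},
    {"claw": 1, "x": 0, "y": 0, "z": 0, "yaw": -1},
    {"claw": 1, "x": 0, "y": 0, "z": 0, "yaw": -1},
    {"claw": 1, "x": 0, "y": 0, "z": 0, "yaw": -1},
    {"claw": 1, "x": 0, "y": 0, "z": 0, "yaw": -1},
    {"claw": 1, "x": 0, "y": 0, "z": 0, "yaw": -1},
    {"claw": 1, "x": 0, "y": 0, "z": 0, "yaw": -1},
  ],
  grip_force=40,
)

```text
time_s: 1.3
tcp_pos: [180.8, -492.6, 230.9]
orientation: [-0.0, 0.827, 0.562, 0.0]
ft_force: [0.8, -0.3, 0.8]
opening: 1.002
gripper_force: 0.0
```

Emit:
carry_out(
  commands=[
    {"claw": 1, "x": 0, "y": 0, "z": 0, "yaw": -1},
    {"claw": 1, "x": 0, "y": 0, "z": 0, "yaw": -1},
    {"claw": 1, "x": 0, "y": 0, "z": 0, "yaw": -1},
    {"claw": 1, "x": 0, "y": 0, "z": 0, "yaw": -1},
    {"claw": 1, "x": 0, "y": 0, "z": 0, "yaw": -1},
    {"claw": 1, "x": 0, "y": 0, "z": 0, "yaw": -1},
    {"claw": 1, "x": 0, "y": 0, "z": 0, "yaw": -1},
    {"claw": 1, "x": 0, "y": 0, "z": 0, "yaw": -1},
    {"claw": 1, "x": 0, "y": 0, "z": 0, "yaw": -1},
    {"claw": 1, "x": 0, "y": 0, "z": 0, "yaw": -1},
    {"claw": 1, "x": 0, "y": 0, "z": 0, "yaw": -1},
    {"claw": 1, "x": 0, "y": 0, "z": 0, "yaw": -1},
  ],
)

```text
time_s: 2.5
tcp_pos: [180.8, -492.6, 230.9]
orientation: [-0.0, 0.528, 0.85, 0.0]
ft_force: [-0.8, 0.5, -0.1]
opening: 1.002
gripper_force: 0.0
```

Emit:
carry_out(
  commands=[
    {"claw": 1, "x": 0, "y": 0, "z": 0, "yaw": -1},
    {"claw": 1, "x": 0, "y": 0, "z": 0, "yaw": -1},
    {"claw": 1, "x": 0, "y": 0, "z": 0, "yaw": -1},
    {"claw": 1, "x": 0, "y": 0, "z": 0, "yaw": -1},
    {"claw": 1, "x": 0, "y": 0, "z": 0, "yaw": -1},
    {"claw": 1, "x": 0, "y": 0, "z": 0, "yaw": -1},
    {"claw": 1, "x": 0, "y": 0, "z": 0, "yaw": -1},
    {"claw": 1, "x": 0, "y": 0, "z": 0, "yaw": -1},
    {"claw": 1, "x": 0, "y": 0, "z": 0, "yaw": -1},
    {"claw": 1, "x": 0, "y": 0, "z": 0, "yaw": -1},
    {"claw": 1, "x": 0, "y": 0, "z": 0, "yaw": -1},
    {"claw": 1, "x": 0, "y": 0, "z": 0, "yaw": -1},
  ],
)

```text
time_s: 3.7
tcp_pos: [180.9, -492.6, 231.0]
orientation: [-0.0, 0.136, 0.991, 0.0]
ft_force: [0.8, -0.0, 0.4]
opening: 1.0
gripper_force: 0.0
```

Emit:
carry_out(
  commands=[
    {"claw": 1, "x": 0, "y": 0, "z": 0, "yaw": -1},
    {"claw": 1, "x": 0, "y": 0, "z": 0, "yaw": -1},
    {"claw": 1, "x": 0, "y": 0, "z": 0, "yaw": -1},
    {"claw": 1, "x": 0, "y": 0, "z": 0, "yaw": -0.3},
  ],
)

```text
time_s: 4.1
tcp_pos: [180.8, -492.6, 231.0]
orientation: [-0.0, 0.022, 1.0, 0.0]
ft_force: [-0.1, -1.1, 0.9]
opening: 0.999
gripper_force: 0.0
```

```bash
cat >> h.py <<'E'
def psi(s=None):
    q=(s or get_state())["orientation"]; return 2*np.arctan2(q[2],q[1])
def to(x,y,z,deg=None):
    s=get_state(); p=psi(s); d=np.array([x,y,z])-s["tcp_pos"]
    u=np.array([np.cos(p)*d[0]+np.sin(p)*d[1],np.sin(p)*d[0]-np.cos(p)*d[1],-d[2]])/25
    yw=0 if deg is None else -((deg-np.degrees(p)+180)%360-180)/4
    print("psi %.2f units xyz %s yaw %.2f"%(np.degrees(p),u.round(2),yw))
E
cat > fit.py <<'E'
from h import *
from scipy.optimize import least_squares
d=load("a");T,S=d["top"],d["side"]
ct=lambda u,v:(205+u/7-.5*6/7,195+v/7-.5*6/7); cs=lambda u,v:(225+u/6.6-.42,240+v/6.6-.42)
def P(p):
    x,y,th,fx,e,f,g=p; c,s=np.cos(th),np.sin(th)
    W=lambda a,b,z:(x+c*a-s*b,y+s*a+c*b,z)
    return [(T,W(57,f,2),ct(85,180)),(T,W(57,-g,2),ct(500,80)),(T,W(35,78,42),ct(82,215)),(T,W(fx,78,42),ct(125,430)),
     (S,W(35,78,42),cs(113,383)),(S,W(fx,78,42),cs(330,420)),(S,W(fx,78,0),cs(330,525)),(S,W(33.5,-e,42),cs(299,112)),(S,W(57,f,2),cs(55,478))]
def r(p): return np.concatenate([proj(i,w)[0]-np.array(q) for i,w,q in P(p)])
o=least_squares(r,[580,40,.23,-20,75,75,70],loss="soft_l1")
print(o.x.round(2),np.degrees(o.x[2])); print(r(o.x).round(1).reshape(-1,2).tolist())
# sign_4 top corners from both crops at z=32, in tray frame
x,y,th=o.x[:3];R=np.array([[np.cos(th),np.sin(th)],[-np.sin(th),np.cos(th)]])
for n,im,c,L in(("T",T,ct,[(133,240),(597,125),(650,308),(203,450)]),("S",S,cs,[(172,385),(342,110),(525,132),(392,415)])):
    print(n,[(R@(atz(im,c(*q),32)[:2]-[x,y])).round(1).tolist() for q in L])
E
python3 fit.py; python3 -c "
from h import *
to(471,346.5,100,177.4)
d=load('a')
for n,p in(('eraser',(290,162)),('bowl',(149,182)),('deterg',(535,258)),('blue',(352,253))): print(n,atz(d['top'],p,20).round())"
```

```text
[ 5.8132e+02  8.2140e+01  2.6000e-01 -3.2470e+01  6.8130e+01  8.0230e+01
  6.0550e+01] 14.7980147861228
[[0.1, 0.2], [0.0, 0.1], [-0.4, 0.2], [-0.2, -1.4], [-0.1, -0.6], [-0.1, -0.3], [1.2, 0.8], [-0.0, -0.0], [-0.1, -0.1]]
T [[26.0, 64.6], [26.5, -88.2], [-35.9, -90.6], [-45.9, 57.3]]
S [[22.9, 64.4], [26.1, -86.9], [-36.7, -90.4], [-44.6, 60.4]]
psi 177.46 units xyz [-10.1   34.05   5.24] yaw 0.01
eraser [753.   7.  20.]
bowl [701. 332.  20.]
deterg [ 534. -545.   20.]
blue [ 541. -137.   20.]
```

Emit:
carry_out(
  commands=[
    {"claw": 1, "x": -0.28, "y": 0.95, "z": 0, "yaw": 0},
    {"claw": 1, "x": -0.28, "y": 0.95, "z": 0.1, "yaw": 0},
    {"claw": 1, "x": -0.28, "y": 0.95, "z": 0.15, "yaw": 0},
    {"claw": 1, "x": -0.28, "y": 0.95, "z": 0.15, "yaw": 0},
    {"claw": 1, "x": -0.28, "y": 0.95, "z": 0.15, "yaw": 0},
    {"claw": 1, "x": -0.28, "y": 0.95, "z": 0.15, "yaw": 0},
    {"claw": 1, "x": -0.28, "y": 0.95, "z": 0.15, "yaw": 0},
    {"claw": 1, "x": -0.28, "y": 0.95, "z": 0.15, "yaw": 0},
    {"claw": 1, "x": -0.28, "y": 0.95, "z": 0.15, "yaw": 0},
    {"claw": 1, "x": -0.28, "y": 0.95, "z": 0.15, "yaw": 0},
    {"claw": 1, "x": -0.28, "y": 0.95, "z": 0.15, "yaw": 0},
    {"claw": 1, "x": -0.28, "y": 0.95, "z": 0.15, "yaw": 0},
  ],
)

```text
time_s: 5.3
tcp_pos: [278.1, -211.0, 191.1]
orientation: [0.0, 0.024, 1.0, 0.0]
ft_force: [0.6, -0.4, 0.5]
opening: 1.002
gripper_force: 0.0
```

Emit:
carry_out(
  commands=[
    {"claw": 1, "x": -0.28, "y": 0.95, "z": 0.15, "yaw": 0},
    {"claw": 1, "x": -0.28, "y": 0.95, "z": 0.15, "yaw": 0},
    {"claw": 1, "x": -0.28, "y": 0.95, "z": 0.15, "yaw": 0},
    {"claw": 1, "x": -0.28, "y": 0.95, "z": 0.15, "yaw": 0},
    {"claw": 1, "x": -0.28, "y": 0.95, "z": 0.15, "yaw": 0},
    {"claw": 1, "x": -0.28, "y": 0.95, "z": 0.15, "yaw": 0},
    {"claw": 1, "x": -0.28, "y": 0.95, "z": 0.15, "yaw": 0},
    {"claw": 1, "x": -0.28, "y": 0.95, "z": 0.15, "yaw": 0},
    {"claw": 1, "x": -0.28, "y": 0.95, "z": 0.15, "yaw": 0},
    {"claw": 1, "x": -0.28, "y": 0.95, "z": 0.15, "yaw": 0},
    {"claw": 1, "x": -0.28, "y": 0.95, "z": 0.15, "yaw": 0},
    {"claw": 1, "x": -0.28, "y": 0.95, "z": 0.15, "yaw": 0},
  ],
)

```text
time_s: 6.5
tcp_pos: [375.2, 69.9, 146.1]
orientation: [0.0, 0.024, 1.0, -0.0]
ft_force: [1.1, -0.7, -0.1]
opening: 0.996
gripper_force: 0.0
```

Emit:
carry_out(
  commands=[
    {"claw": 1, "x": -0.28, "y": 0.95, "z": 0.15, "yaw": 0},
    {"claw": 1, "x": -0.28, "y": 0.95, "z": 0.15, "yaw": 0},
    {"claw": 1, "x": -0.28, "y": 0.95, "z": 0.15, "yaw": 0},
    {"claw": 1, "x": -0.28, "y": 0.95, "z": 0.15, "yaw": 0},
    {"claw": 1, "x": -0.28, "y": 0.95, "z": 0.15, "yaw": 0},
    {"claw": 1, "x": -0.28, "y": 0.95, "z": 0.15, "yaw": 0},
    {"claw": 1, "x": -0.28, "y": 0.95, "z": 0.15, "yaw": 0},
    {"claw": 1, "x": -0.28, "y": 0.95, "z": 0.15, "yaw": 0},
    {"claw": 1, "x": -0.28, "y": 0.95, "z": 0.15, "yaw": 0},
    {"claw": 1, "x": -0.28, "y": 0.95, "z": 0.15, "yaw": 0},
    {"claw": 1, "x": -0.28, "y": 0.8, "z": 0.15, "yaw": 0},
  ],
)

```text
time_s: 7.6
tcp_pos: [463.9, 323.7, 104.7]
orientation: [-0.0, 0.024, 1.0, -0.0]
ft_force: [0.6, -0.5, -0.3]
opening: 1.001
gripper_force: 0.0
```

```bash
python3 -c "
from h import *
s=get_state();print(s['tcp_pos'],s['time_s']);to(471,346.5,30,177.4)"
```

```text
[463.93742894 323.69840234 104.65887675] 7.6
psi 177.31 units xyz [-0.24  0.92  2.99] yaw -0.02
```

Emit:
carry_out(
  commands=[
    {"claw": 1, "x": -0.24, "y": 0.92, "z": 0.5, "yaw": 0},
    {"claw": 1, "x": 0, "y": 0, "z": 1, "yaw": 0},
    {"claw": 1, "x": 0, "y": 0, "z": 1, "yaw": 0},
    {"claw": 1, "x": 0, "y": 0, "z": 0.9, "yaw": 0},
    {"claw": 1, "x": 0, "y": 0, "z": 0.6, "yaw": 0},
    {"claw": 1, "x": 0, "y": 0, "z": 0.3, "yaw": 0},
    {"claw": 1, "x": 0, "y": 0, "z": 0, "yaw": 0},
  ],
)

```text
time_s: 8.3
tcp_pos: [470.2, 344.8, -3.4]
orientation: [-0.001, 0.023, 1.0, -0.0]
ft_force: [-0.7, 0.2, 0.6]
opening: 0.999
gripper_force: 0.0
```

```bash
python3 - <<'E'
from h import *
s=get_state();print(s['tcp_pos'],s['ft_force']);to(471,346.5,-4,177.4)
d=grab("b");S,T=d["side"],d["top"]
c=lambda im,b:cv2.resize(cv2.cvtColor(np.asarray(im["pixels"]),cv2.COLOR_RGB2BGR)[b[1]:b[3],b[0]:b[2]],(400,400),interpolation=cv2.INTER_CUBIC)
cv2.imwrite("pics/c4.png",np.hstack([c(S,(175,330,295,450)),c(T,(80,220,200,340))]))
E
```

```text
[470.18852502 344.78166041  -3.35440784] [-0.6599315   0.18284309  0.58500568]
psi 177.32 units xyz [-0.03  0.07  0.03] yaw -0.02
```

View pics/c4.png

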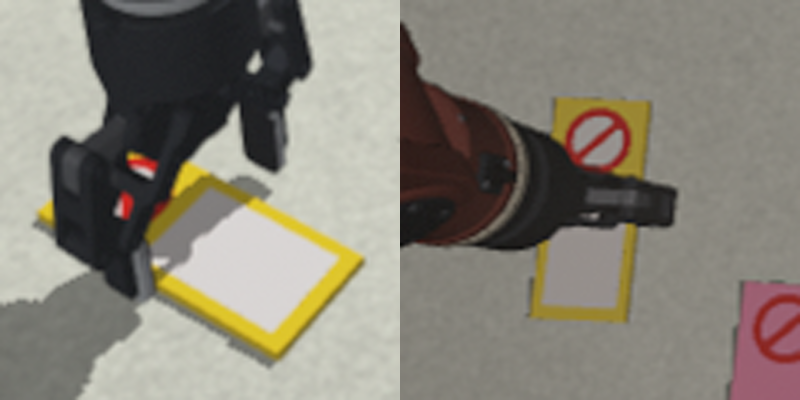

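The picture shows the fingers straddling the sign's long edges (side crop, near pad at about (140,285), far pad at about (265,150)) with nothing touching. Closing.

Emit:
carry_out(
  commands=[
    {"claw": 0.7, "x": 0, "y": 0.05, "z": 0, "yaw": 0},
    {"claw": 0.55, "x": 0, "y": 0, "z": 0, "yaw": 0},
    {"claw": 0.45, "x": 0, "y": 0, "z": 0, "yaw": 0},
    {"claw": 0.3, "x": 0, "y": 0, "z": 0, "yaw": 0},
    {"claw": 0.2, "x": 0, "y": 0, "z": 0, "yaw": 0},
    {"claw": 0.2, "x": 0, "y": 0, "z": 0, "yaw": 0},
  ],
  grip_force=30,
)

```text
time_s: 9.0
tcp_pos: [471.5, 346.8, -1.3]
orientation: [0.001, 0.023, 1.0, 0.0]
ft_force: [-1.6, -1.1, 7.6]
opening: 0.726
gripper_force: 30.9
```

Emit:
carry_out(
  commands=[
    {"claw": 0.2, "x": 0, "y": 0, "z": -0.2, "yaw": 0},
    {"claw": 0.2, "x": 0, "y": 0, "z": -0.5, "yaw": 0},
    {"claw": 0.2, "x": 0, "y": 0, "z": -0.9, "yaw": 0},
    {"claw": 0.2, "x": 0, "y": 0, "z": -0.9, "yaw": 0},
    {"claw": 0.2, "x": 0, "y": 0, "z": -0.9, "yaw": 1},
    {"claw": 0.2, "x": 0, "y": 0, "z": -0.9, "yaw": 1},
    {"claw": 0.2, "x": 0, "y": 0, "z": 0, "yaw": 1},
    {"claw": 0.2, "x": 0, "y": 0, "z": 0, "yaw": 1},
    {"claw": 0.2, "x": 0, "y": 0, "z": 0, "yaw": 1},
    {"claw": 0.2, "x": 0, "y": 0, "z": 0, "yaw": 1},
    {"claw": 0.2, "x": 0, "y": 0, "z": 0, "yaw": 1},
    {"claw": 0.2, "x": 0, "y": 0, "z": 0, "yaw": 1},
  ],
)

```text
time_s: 10.2
tcp_pos: [471.0, 346.4, 106.0]
orientation: [0.0, 0.299, 0.954, 0.0]
ft_force: [-0.1, -0.8, -1.1]
opening: 0.723
gripper_force: 32.9
```

Emit:
carry_out(
  commands=[
    {"claw": 0.2, "x": 0, "y": 0, "z": 0, "yaw": 1},
    {"claw": 0.2, "x": 0, "y": 0, "z": 0, "yaw": 1},
    {"claw": 0.2, "x": 0, "y": 0, "z": 0, "yaw": 1},
    {"claw": 0.2, "x": 0, "y": 0, "z": 0, "yaw": 1},
    {"claw": 0.2, "x": 0, "y": 0, "z": 0, "yaw": 1},
    {"claw": 0.2, "x": 0, "y": 0, "z": 0, "yaw": 1},
    {"claw": 0.2, "x": 0, "y": 0, "z": 0, "yaw": 1},
    {"claw": 0.2, "x": 0, "y": 0, "z": 0, "yaw": 1},
    {"claw": 0.2, "x": 0, "y": 0, "z": 0, "yaw": 1},
    {"claw": 0.2, "x": 0, "y": 0, "z": 0, "yaw": 1},
    {"claw": 0.2, "x": 0, "y": 0, "z": 0, "yaw": 0},
  ],
)

```text
time_s: 11.3
tcp_pos: [471.0, 346.5, 105.9]
orientation: [0.0, 0.607, 0.795, 0.0]
ft_force: [1.2, 0.7, -0.6]
opening: 0.726
gripper_force: 32.9
```

```bash
python3 - <<'E'
from h import *
s=get_state();print(s['tcp_pos'],s['opening'],s['gripper_force'])
# target: tray (-7,-7) offset for sign centre
th=np.radians(14.8);a=np.array([-7,-8]);p=np.array([581.3,82.1])+[np.cos(th)*a[0]-np.sin(th)*a[1],np.sin(th)*a[0]+np.cos(th)*a[1]]
print(p);to(p[0],p[1],100,104.8)
d=grab("c")
E
```

```text
[470.98734891 346.47286882 105.91481775] 0.7257360889333434 32.899890169501305
[576.57580234  72.57729259]
psi 105.30 units xyz [-11.68   1.18   0.24] yaw 0.13
```

View pics/c_side.png

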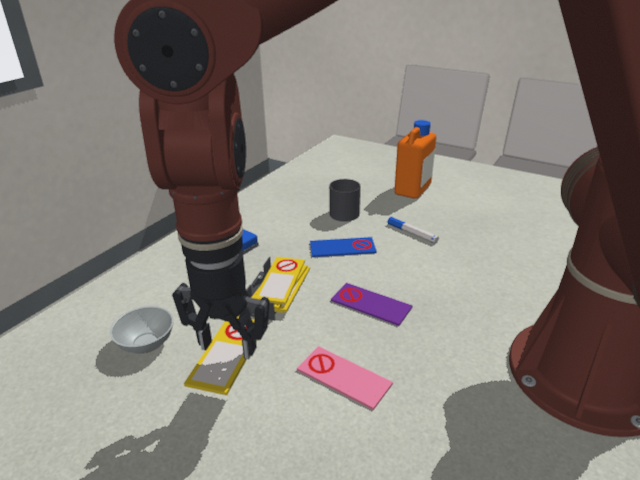

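Side picture: the yellow sign hangs level between the fingers at (225,360), with its roundel end facing tray -y as on the pile. Carrying it over the pile.

Emit:
carry_out(
  commands=[
    {"claw": 0.2, "x": -0.6, "y": 0.1, "z": 0, "yaw": 0.13},
    {"claw": 0.2, "x": -1, "y": 0.1, "z": 0, "yaw": 0},
    {"claw": 0.2, "x": -1, "y": 0.1, "z": 0, "yaw": 0},
    {"claw": 0.2, "x": -1, "y": 0.1, "z": 0, "yaw": 0},
    {"claw": 0.2, "x": -1, "y": 0.1, "z": 0, "yaw": 0},
    {"claw": 0.2, "x": -1, "y": 0.1, "z": 0, "yaw": 0},
    {"claw": 0.2, "x": -1, "y": 0.1, "z": 0, "yaw": 0},
    {"claw": 0.2, "x": -1, "y": 0.1, "z": 0, "yaw": 0},
    {"claw": 0.2, "x": -1, "y": 0.1, "z": 0, "yaw": 0},
    {"claw": 0.2, "x": -1, "y": 0.1, "z": 0, "yaw": 0},
    {"claw": 0.2, "x": -1, "y": 0.1, "z": 0, "yaw": 0},
    {"claw": 0.2, "x": -0.7, "y": 0.05, "z": 0, "yaw": 0},
  ],
)

```text
time_s: 12.6
tcp_pos: [571.7, 78.5, 105.2]
orientation: [0.0, 0.61, 0.792, -0.0]
ft_force: [0.0, 0.3, -0.9]
opening: 0.72
gripper_force: 32.9
```

Emit:
carry_out(
  commands=[
    {"claw": 0.2, "x": -0.3, "y": 0, "z": 0.6, "yaw": 0},
    {"claw": 0.2, "x": 0, "y": 0, "z": 0.9, "yaw": 0},
    {"claw": 0.2, "x": 0, "y": 0, "z": 0.6, "yaw": 0},
    {"claw": 0.2, "x": 0, "y": 0, "z": 0.3, "yaw": 0},
    {"claw": 0.2, "x": 0, "y": 0, "z": 0.1, "yaw": 0},
    {"claw": 0.2, "x": 0, "y": 0, "z": 0, "yaw": 0},
  ],
)

```text
time_s: 13.2
tcp_pos: [573.2, 73.5, 42.8]
orientation: [0.0, 0.61, 0.793, 0.0]
ft_force: [0.8, 0.2, -0.6]
opening: 0.721
gripper_force: 32.9
```

```bash
python3 - <<'E'
from h import *
s=get_state();print(s['tcp_pos'],s['ft_force'])
to(576.6,72.6,32,104.8)
d=grab("d");S,T=d["side"],d["top"]
c=lambda im,b:cv2.resize(cv2.cvtColor(np.asarray(im["pixels"]),cv2.COLOR_RGB2BGR)[b[1]:b[3],b[0]:b[2]],(400,400),interpolation=cv2.INTER_CUBIC)
cv2.imwrite("pics/c5.png",np.hstack([c(S,(220,220,330,330)),c(T,(200,180,320,300))]))
E
```

```text
[573.22161184  73.47590855  42.77185569] [ 0.80047945  0.2325418  -0.56273283]
psi 104.85 units xyz [-0.07  0.12  0.43] yaw 0.01
```

View pics/c5.png

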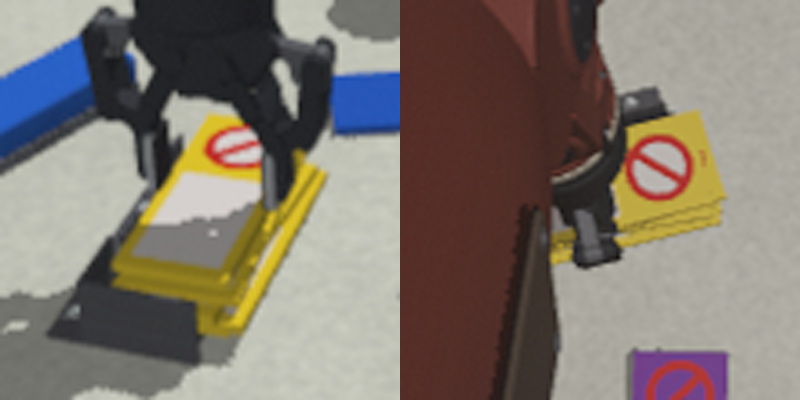

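The picture shows the held sign hovering about 10 mm over the pile, aligned, and clear of the side upstand (side crop, upstand top at about (140,300)). Lowering.

Emit:
carry_out(
  commands=[
    {"claw": 0.2, "x": 0, "y": 0, "z": 0.25, "yaw": 0},
    {"claw": 0.2, "x": 0, "y": 0, "z": 0.12, "yaw": 0},
    {"claw": 0.2, "x": 0, "y": 0, "z": 0.03, "yaw": 0},
    {"claw": 0.2, "x": 0, "y": 0, "z": 0, "yaw": 0},
  ],
)

```text
time_s: 13.7
tcp_pos: [572.9, 73.5, 32.4]
orientation: [-0.0, 0.61, 0.792, -0.0]
ft_force: [0.4, -0.6, -1.1]
opening: 0.72
gripper_force: 32.9
```

Emit:
carry_out(
  commands=[
    {"claw": 0.2, "x": 0, "y": 0, "z": 0.06, "yaw": 0},
    {"claw": 0.2, "x": 0, "y": 0, "z": 0, "yaw": 0},
  ],
)

```text
time_s: 13.9
tcp_pos: [573.1, 73.5, 31.0]
orientation: [-0.0, 0.61, 0.792, -0.0]
ft_force: [-0.3, 0.8, -1.1]
opening: 0.72
gripper_force: 32.9
```

Emit:
carry_out(
  commands=[
    {"claw": 0.2, "x": 0, "y": 0, "z": 0.04, "yaw": 0},
    {"claw": 0.2, "x": 0, "y": 0, "z": 0, "yaw": 0},
  ],
)

```text
time_s: 14.1
tcp_pos: [573.1, 73.5, 30.0]
orientation: [-0.0, 0.61, 0.792, 0.0]
ft_force: [-0.1, 0.3, -0.2]
opening: 0.718
gripper_force: 33.0
```

Emit:
carry_out(
  commands=[
    {"claw": 0.2, "x": 0, "y": 0, "z": 0.04, "yaw": 0},
    {"claw": 0.6, "x": 0, "y": 0, "z": 0, "yaw": 0},
    {"claw": 0.9, "x": 0, "y": 0, "z": 0, "yaw": 0},
    {"claw": 0.9, "x": 0, "y": 0, "z": 0, "yaw": 0},
    {"claw": 0.9, "x": 0, "y": 0, "z": -0.5, "yaw": 0},
    {"claw": 0.9, "x": 0, "y": 0, "z": -1, "yaw": 0},
    {"claw": 0.9, "x": 0, "y": 0, "z": -1, "yaw": 0},
    {"claw": 0, "x": -0.5, "y": 0, "z": -0.5, "yaw": 0},
    {"claw": 0, "x": -1, "y": 0, "z": 0, "yaw": 0},
    {"claw": 0, "x": -1, "y": 0, "z": 0, "yaw": 0},
    {"claw": 0, "x": -1, "y": 0, "z": 0, "yaw": 0},
    {"claw": 0, "x": -1, "y": 0, "z": 0, "yaw": 0},
  ],
)

```text
time_s: 15.3
tcp_pos: [602.3, -36.2, 105.2]
orientation: [0.0, 0.61, 0.793, 0.0]
ft_force: [0.9, -0.6, -0.6]
opening: 0.498
gripper_force: 0.0
```

```bash
cat >> h.py <<'E'
TR=np.array([581.3,82.1]);TH=np.radians(14.8)
RT=np.array([[np.cos(TH),-np.sin(TH)],[np.sin(TH),np.cos(TH)]])
def W(a,b): return RT@[a,b]+TR
def Tf(p): return RT.T@(np.asarray(p)[:2]-TR)
E
python3 - <<'E'
from h import *
s=get_state();print(s['tcp_pos'],s['opening'],Tf(s['tcp_pos']))
to(*W(-8,-135),60,104.8); d=grab("e")
T,S=d["top"],d["side"]
for n,im,box in(("T",T,(205,190,320,285)),("S",S,(220,235,330,335))):
    hsv=cv2.cvtColor(np.asarray(im["pixels"]),cv2.COLOR_RGB2HSV)
    m=cv2.inRange(hsv,(20,110,50),(36,255,255)); k=np.zeros_like(m);k[box[1]:box[3],box[0]:box[2]]=m[box[1]:box[3],box[0]:box[2]]
    q=cv2.approxPolyDP(cv2.convexHull(cv2.findNonZero(k)),2,True)[:,0]
    print(n,[(x.tolist(),Tf(atz(im,x,38)).round().tolist()) for x in q])
crop(T,200,180,340,285,5.7,"pics/c6.png")
E
```

```text
[602.33753988 -36.20536982 105.2181849 ] 0.4975249755129868 [  -9.88101927 -119.75434886]
psi 104.84 units xyz [-0.61  0.07  1.81] yaw 0.01Traceback (most recent call last):
  File "<stdin>", line 8, in <module>
cv2.error: OpenCV(4.12.0) /io/opencv/modules/imgproc/src/convhull.cpp:143: error: (-215:Assertion failed) total >= 0 && (depth == CV_32F || depth == CV_32S) in function 'convexHull'
```

Emit:
carry_out(
  commands=[
    {"claw": 0, "x": -0.61, "y": 0.07, "z": 0.5, "yaw": 0},
    {"claw": 0, "x": 0, "y": 0, "z": 1, "yaw": 0},
    {"claw": 0, "x": 0, "y": 0, "z": 1, "yaw": 0},
    {"claw": 0, "x": 0, "y": 0, "z": 0.8, "yaw": 0},
    {"claw": 0, "x": 0, "y": 0, "z": 0.5, "yaw": 0},
    {"claw": 0, "x": 0, "y": 0, "z": 0.2, "yaw": 0},
    {"claw": 0, "x": 0.3, "y": 0, "z": 0, "yaw": 0},
    {"claw": 0, "x": 0.2, "y": 0, "z": 0, "yaw": 0},
  ],
)

```text
time_s: 16.2
tcp_pos: [604.6, -36.8, 4.7]
orientation: [0.0, 0.61, 0.793, 0.0]
ft_force: [-0.1, -0.1, 0.7]
opening: 0.501
gripper_force: 0.0
```

Emit:
carry_out(
  commands=[
    {"claw": 0, "x": 0.15, "y": 0, "z": 0, "yaw": 0},
    {"claw": 0, "x": 0.15, "y": 0, "z": 0, "yaw": 0},
    {"claw": 0, "x": 0.15, "y": 0, "z": 0, "yaw": 0},
    {"claw": 0, "x": 0.15, "y": 0, "z": 0, "yaw": 0},
    {"claw": 0, "x": 0.15, "y": 0, "z": 0, "yaw": 0},
    {"claw": 0, "x": 0.15, "y": 0, "z": 0, "yaw": 0},
    {"claw": 0, "x": 0.15, "y": 0, "z": 0, "yaw": 0},
    {"claw": 0, "x": 0.15, "y": 0, "z": 0, "yaw": 0},
    {"claw": 0, "x": 0.1, "y": 0, "z": 0, "yaw": 0},
  ],
)

```text
time_s: 17.1
tcp_pos: [596.0, -6.0, 4.1]
orientation: [0.0, 0.61, 0.792, -0.0]
ft_force: [0.3, -1.4, -0.3]
opening: 0.499
gripper_force: 1.2
```

```bash
python3 - <<'E'
from h import *
s=get_state();print(s['tcp_pos'],Tf(s['tcp_pos']),RT.T@s['ft_force'][:2],s['ft_force'][2])
E
```

```text
[596.02922842  -5.95009462   4.08785234] [ -8.25146062 -88.89140976] [-0.04372156 -1.39587477] -0.32913747169590635
```

Emit:
carry_out(
  commands=[
    {"claw": 0, "x": 0.06, "y": 0, "z": 0, "yaw": 0},
    {"claw": 0, "x": 0.06, "y": 0, "z": 0, "yaw": 0},
    {"claw": 0, "x": 0, "y": 0, "z": 0, "yaw": 0},
  ],
)

```text
time_s: 17.4
tcp_pos: [595.3, -3.1, 4.1]
orientation: [0.0, 0.61, 0.792, 0.0]
ft_force: [1.5, -1.7, -0.3]
opening: 0.501
gripper_force: 1.2
```

Emit:
carry_out(
  commands=[
    {"claw": 0, "x": 0.06, "y": 0, "z": 0, "yaw": 0},
    {"claw": 0, "x": 0.06, "y": 0, "z": 0, "yaw": 0},
    {"claw": 0, "x": 0, "y": 0, "z": 0, "yaw": 0},
  ],
)

```text
time_s: 17.7
tcp_pos: [595.0, -1.0, 4.3]
orientation: [0.001, 0.61, 0.792, -0.0]
ft_force: [1.6, -6.8, -0.6]
opening: 0.5
gripper_force: 3.5
```

Emit:
carry_out(
  commands=[
    {"claw": 0, "x": 0.06, "y": 0, "z": 0, "yaw": 0},
    {"claw": 0, "x": 0.06, "y": 0, "z": 0, "yaw": 0},
    {"claw": 0, "x": 0, "y": 0, "z": 0, "yaw": 0},
  ],
)

```text
time_s: 18.0
tcp_pos: [595.2, -0.7, 4.6]
orientation: [0.003, 0.611, 0.792, -0.002]
ft_force: [3.1, -18.3, -0.7]
opening: 0.5
gripper_force: 9.2
```

Emit:
carry_out(
  commands=[
    {"claw": 0, "x": -0.3, "y": 0, "z": 0, "yaw": 0},
    {"claw": 0, "x": -0.9, "y": 0, "z": 0, "yaw": 0},
    {"claw": 0, "x": -0.4, "y": 0, "z": -0.6, "yaw": 0},
    {"claw": 0.65, "x": 0, "y": 0, "z": -1, "yaw": -1},
    {"claw": 0.65, "x": 0, "y": 0, "z": -1, "yaw": -1},
    {"claw": 0.65, "x": 0, "y": 0, "z": -0.4, "yaw": -1},
    {"claw": 0.65, "x": 0, "y": 0, "z": 0, "yaw": -1},
    {"claw": 0.65, "x": 0, "y": 0, "z": 0, "yaw": -1},
    {"claw": 0.65, "x": 0, "y": 0, "z": 0, "yaw": -1},
    {"claw": 0.65, "x": 0, "y": 0, "z": 0, "yaw": -1},
    {"claw": 0.65, "x": 0, "y": 0, "z": 0, "yaw": -1},
    {"claw": 0.65, "x": 0, "y": 0, "z": 0, "yaw": -1},
  ],
)

```text
time_s: 19.2
tcp_pos: [603.4, -35.2, 78.8]
orientation: [-0.001, 0.334, 0.943, 0.001]
ft_force: [-0.5, -1.0, 0.2]
opening: 0.824
gripper_force: 0.0
```

Emit:
carry_out(
  commands=[
    {"claw": 0.65, "x": 0, "y": 0, "z": 0, "yaw": -1},
    {"claw": 0.65, "x": 0, "y": 0, "z": 0, "yaw": -1},
    {"claw": 0.65, "x": 0, "y": 0, "z": 0, "yaw": -1},
    {"claw": 0.65, "x": 0, "y": 0, "z": 0, "yaw": -1},
    {"claw": 0.65, "x": 0, "y": 0, "z": 0, "yaw": -1},
    {"claw": 0.65, "x": 0, "y": 0, "z": 0, "yaw": -1},
    {"claw": 0.65, "x": 0, "y": 0, "z": 0, "yaw": -1},
    {"claw": 0.65, "x": 0, "y": 0, "z": 0, "yaw": -1},
    {"claw": 0.65, "x": 0, "y": 0, "z": 0, "yaw": -1},
    {"claw": 0.65, "x": 0, "y": 0, "z": 0, "yaw": -1},
    {"claw": 0.65, "x": 0, "y": 0, "z": 0, "yaw": -1},
    {"claw": 0.65, "x": 0, "y": 0, "z": 0, "yaw": -1},
  ],
)

```text
time_s: 20.4
tcp_pos: [603.4, -35.2, 78.8]
orientation: [-0.0, -0.079, 0.997, 0.001]
ft_force: [0.2, 0.5, 0.6]
opening: 0.832
gripper_force: 0.0
```

```bash
cat > look.py <<'E'
import sys
from h import *
d=grab(sys.argv[1]);T,S=d["top"],d["side"]
for n,im,box in(("T",T,(205,180,320,285)),("S",S,(220,235,330,335))):
    hsv=cv2.cvtColor(np.asarray(im["pixels"]),cv2.COLOR_RGB2HSV)
    m=cv2.inRange(hsv,(20,110,50),(36,255,255)); k=np.zeros_like(m);k[box[1]:box[3],box[0]:box[2]]=m[box[1]:box[3],box[0]:box[2]]
    p=cv2.findNonZero(k)
    if p is None: print(n,"none");continue
    q=cv2.approxPolyDP(cv2.convexHull(p),1.5,True)[:,0]
    print(n,len(p),[(x.tolist(),Tf(atz(im,x,38)).round().tolist()) for x in q])
E
python3 - <<'E'
from h import *
s=get_state();print(s['tcp_pos'],Tf(s['tcp_pos']),s['qpos'][5])
to(*W(-100,-5),70,194.8)
E
python3 look.py f
```

```text
[603.44704613 -35.20359932  78.80261183] [  -8.55242465 -119.06923237] -0.33751074876382803
psi 189.03 units xyz [4.1  4.17 0.35] yaw -1.44
T none
S 938 [([307, 270], [-57.0, -46.0]), ([284, 315], [-60.0, 102.0]), ([275, 315], [-44.0, 106.0]), ([249, 297], [24.0, 70.0]), ([276, 259], [20.0, -68.0]), ([303, 263], [-41.0, -69.0])]
```

Emit:
carry_out(
  commands=[
    {"claw": 0.65, "x": 0, "y": 0, "z": 0, "yaw": -0.72},
    {"claw": 0.65, "x": 0, "y": 0, "z": 0, "yaw": -0.72},
    {"claw": 0.65, "x": 0.73, "y": 0.91, "z": 0, "yaw": 0},
    {"claw": 0.65, "x": 0.73, "y": 0.91, "z": 0, "yaw": 0},
    {"claw": 0.65, "x": 0.73, "y": 0.91, "z": 0, "yaw": 0},
    {"claw": 0.65, "x": 0.73, "y": 0.91, "z": 0, "yaw": 0},
    {"claw": 0.65, "x": 0.73, "y": 0.91, "z": 0, "yaw": 0},
    {"claw": 0.65, "x": 0, "y": 0, "z": 1, "yaw": 0},
    {"claw": 0.65, "x": 0, "y": 0, "z": 1, "yaw": 0},
    {"claw": 0.65, "x": 0, "y": 0, "z": 0.8, "yaw": 0},
    {"claw": 0.65, "x": 0, "y": 0, "z": 0.3, "yaw": 0},
    {"claw": 0.65, "x": 0, "y": 0, "z": 0, "yaw": 0},
  ],
)

```text
time_s: 21.7
tcp_pos: [486.0, 51.3, 0.9]
orientation: [-0.001, -0.127, 0.992, 0.0]
ft_force: [-0.1, 0.1, 0.0]
opening: 0.824
gripper_force: 0.0
```

```bash
python3 - <<'E'
from h import *
s=get_state();print(s['tcp_pos'],Tf(s['tcp_pos']),s['qpos'][5],s['ft_force'])
to(*W(-47,-2),0,194.8)
E
python3 look.py g
```

```text
[486.03510812  51.31446739   0.85885593] [-99.9683593   -5.42916045] -0.29857092791289314 [-0.12762283  0.13878285  0.02408028]
psi 194.54 units xyz [-2.12  0.15  0.03] yaw -0.07
T 289 [([277, 251], [-53.0, -40.0]), ([276, 215], [27.0, -57.0]), ([282, 215], [24.0, -70.0]), ([290, 247], [-51.0, -70.0])]
S 924 [([303, 263], [-41.0, -69.0]), ([305, 270], [-53.0, -45.0]), ([304, 278], [-60.0, -18.0]), ([284, 315], [-60.0, 102.0]), ([275, 315], [-44.0, 106.0]), ([249, 297], [24.0, 70.0]), ([275, 259], [22.0, -68.0])]
```

Emit:
carry_out(
  commands=[
    {"claw": 0.65, "x": -0.5, "y": 0.15, "z": 0, "yaw": -0.07},
    {"claw": 0.65, "x": -0.4, "y": 0, "z": 0, "yaw": 0},
    {"claw": 0.65, "x": -0.15, "y": 0, "z": 0, "yaw": 0},
    {"claw": 0.65, "x": -0.15, "y": 0, "z": 0, "yaw": 0},
    {"claw": 0.65, "x": -0.15, "y": 0, "z": 0, "yaw": 0},
    {"claw": 0.65, "x": -0.15, "y": 0, "z": 0, "yaw": 0},
    {"claw": 0.65, "x": -0.15, "y": 0, "z": 0, "yaw": 0},
    {"claw": 0.65, "x": -0.15, "y": 0, "z": 0, "yaw": 0},
    {"claw": 0.65, "x": -0.15, "y": 0, "z": 0, "yaw": 0},
    {"claw": 0.65, "x": -0.15, "y": 0, "z": 0, "yaw": 0},
    {"claw": 0.65, "x": 0, "y": 0, "z": 0, "yaw": 0},
  ],
)

```text
time_s: 22.9
tcp_pos: [537.0, 68.2, 1.4]
orientation: [-0.0, -0.129, 0.992, 0.0]
ft_force: [-0.5, -0.2, 0.3]
opening: 0.825
gripper_force: 0.6
```

Emit:
carry_out(
  commands=[
    {"claw": 0.65, "x": -0.08, "y": 0, "z": 0, "yaw": 0},
    {"claw": 0.65, "x": -0.08, "y": 0, "z": 0, "yaw": 0},
    {"claw": 0.65, "x": 0, "y": 0, "z": 0, "yaw": 0},
  ],
)

```text
time_s: 23.2
tcp_pos: [540.6, 69.2, 1.4]
orientation: [-0.0, -0.129, 0.992, 0.0]
ft_force: [-2.3, -0.7, -1.5]
opening: 0.823
gripper_force: 1.5
```

```bash
python3 - <<'E'
from h import *
s=get_state();print(Tf(s['tcp_pos']),RT.T@s['ft_force'][:2],s['torque'])
E
```

```text
[-42.67242657  -2.03119701] [-2.4350632 -0.0668264] [-0.09680173  0.61074039  0.02590538]
```

Emit:
carry_out(
  commands=[
    {"claw": 0.65, "x": -0.06, "y": 0, "z": 0, "yaw": 0},
    {"claw": 0.65, "x": -0.04, "y": 0, "z": 0, "yaw": 0},
    {"claw": 0.65, "x": 0, "y": 0, "z": 0, "yaw": 0},
  ],
)

```text
time_s: 23.5
tcp_pos: [542.3, 69.8, 1.3]
orientation: [-0.001, -0.129, 0.992, 0.0]
ft_force: [-5.2, -1.9, 1.0]
opening: 0.824
gripper_force: 3.0
```

Emit:
carry_out(
  commands=[
    {"claw": 0.65, "x": -0.06, "y": 0, "z": 0, "yaw": 0},
    {"claw": 0.65, "x": -0.04, "y": 0, "z": 0, "yaw": 0},
    {"claw": 0.65, "x": 0, "y": 0, "z": 0, "yaw": 0},
  ],
)

```text
time_s: 23.8
tcp_pos: [542.3, 69.8, 0.7]
orientation: [-0.003, -0.129, 0.992, -0.0]
ft_force: [-11.5, -4.8, 4.1]
opening: 0.824
gripper_force: 6.6
```

Emit:
carry_out(
  commands=[
    {"claw": 0.65, "x": 0.3, "y": 0, "z": 0, "yaw": 0},
    {"claw": 0, "x": 0.3, "y": 0, "z": -0.2, "yaw": 0},
    {"claw": -0.5, "x": 0, "y": 0, "z": 0, "yaw": 0},
    {"claw": -1, "x": 0, "y": 0, "z": 0, "yaw": 0},
    {"claw": -1, "x": 0, "y": 0, "z": 0, "yaw": 0},
    {"claw": -1, "x": 0, "y": 0, "z": 0, "yaw": 0},
  ],
)

```text
time_s: 24.4
tcp_pos: [531.4, 66.7, 6.7]
orientation: [0.0, -0.129, 0.992, 0.0]
ft_force: [0.0, -0.3, -0.2]
opening: -0.001
gripper_force: 0.0
```

Emit:
carry_out(
  commands=[
    {"claw": -1, "x": -0.2, "y": 0, "z": 0, "yaw": 0},
    {"claw": -1, "x": -0.2, "y": 0, "z": 0, "yaw": 0},
    {"claw": -1, "x": -0.1, "y": 0, "z": 0, "yaw": 0},
    {"claw": -1, "x": -0.1, "y": 0, "z": 0, "yaw": 0},
    {"claw": -1, "x": -0.05, "y": 0, "z": 0, "yaw": 0},
    {"claw": -1, "x": -0.05, "y": 0, "z": 0, "yaw": 0},
    {"claw": -1, "x": 0, "y": 0, "z": 0, "yaw": 0},
  ],
)

```text
time_s: 25.1
tcp_pos: [542.3, 69.7, 5.3]
orientation: [-0.005, -0.129, 0.992, -0.001]
ft_force: [-16.7, -8.5, 9.7]
opening: -0.002
gripper_force: 9.5
```

```bash
python3 - <<'E'
from h import *
s=get_state();print(s['opening'],Tf(s['tcp_pos']),RT.T@s['ft_force'][:2],s['torque'])
E
python3 look.py i
```

```text
-0.0024736826282515272 [-40.89263113  -2.02817523] [-18.28804488  -3.94686148] [-1.60953469  3.27800302 -0.08556692]
T 205 [([288, 240], [-35.0, -70.0]), ([285, 240], [-33.0, -63.0]), ([265, 219], [24.0, -31.0]), ([264, 215], [33.0, -31.0]), ([282, 212], [30.0, -71.0])]
S 481 [([279, 259], [13.0, -70.0]), ([287, 284], [-33.0, 11.0]), ([287, 293], [-43.0, 38.0]), ([275, 314], [-43.0, 104.0]), ([245, 297], [31.0, 72.0]), ([245, 295], [34.0, 66.0]), ([269, 259], [34.0, -64.0])]
```

Emit:
carry_out(
  commands=[
    {"claw": -1, "x": 0.3, "y": 0, "z": 0, "yaw": 0},
    {"claw": -1, "x": 0.3, "y": 0, "z": -0.5, "yaw": 0},
    {"claw": -1, "x": 0, "y": 0, "z": -1, "yaw": 0},
    {"claw": -1, "x": 0, "y": 0, "z": -1, "yaw": 0},
    {"claw": -1, "x": 0, "y": 0, "z": -0.5, "yaw": 0},
    {"claw": -1, "x": -0.4, "y": -0.9, "z": 0, "yaw": 0},
    {"claw": -1, "x": -0.4, "y": -0.9, "z": 0, "yaw": 0},
    {"claw": -1, "x": -0.4, "y": -0.9, "z": 0, "yaw": 0},
    {"claw": -1, "x": -0.4, "y": -0.9, "z": 0, "yaw": 0},
    {"claw": -1, "x": -0.4, "y": -0.9, "z": 0, "yaw": 0},
    {"claw": -1, "x": -0.4, "y": -0.9, "z": 0, "yaw": 0},
  ],
)

```text
time_s: 26.3
tcp_pos: [626.8, -48.6, 81.9]
orientation: [0.0, -0.129, 0.992, -0.0]
ft_force: [0.7, 0.0, 0.4]
opening: 0.003
gripper_force: 0.0
```

Emit:
carry_out(
  commands=[
    {"claw": -1, "x": 0, "y": 0, "z": 0, "yaw": 1},
    {"claw": -1, "x": 0, "y": 0, "z": 0, "yaw": 1},
    {"claw": -1, "x": 0, "y": 0, "z": 0, "yaw": 1},
    {"claw": -1, "x": 0, "y": 0, "z": 0, "yaw": 1},
    {"claw": -1, "x": 0, "y": 0, "z": 0, "yaw": 1},
    {"claw": -1, "x": 0, "y": 0, "z": 0, "yaw": 1},
    {"claw": -1, "x": 0, "y": 0, "z": 0, "yaw": 1},
    {"claw": -1, "x": 0, "y": 0, "z": 0, "yaw": 1},
    {"claw": -1, "x": 0, "y": 0, "z": 0, "yaw": 1},
    {"claw": -1, "x": 0, "y": 0, "z": 0, "yaw": 1},
    {"claw": -1, "x": 0, "y": 0, "z": 0, "yaw": 1},
    {"claw": -1, "x": 0, "y": 0, "z": 0, "yaw": 1},
  ],
)

```text
time_s: 27.5
tcp_pos: [626.2, -47.8, 81.8]
orientation: [0.0, 0.286, 0.958, 0.0]
ft_force: [-0.4, -0.2, 0.9]
opening: -0.001
gripper_force: 0.0
```

Emit:
carry_out(
  commands=[
    {"claw": -1, "x": 0, "y": 0, "z": 0, "yaw": 1},
    {"claw": -1, "x": 0, "y": 0, "z": 0, "yaw": 1},
    {"claw": -1, "x": 0, "y": 0, "z": 0, "yaw": 1},
    {"claw": -1, "x": 0, "y": 0, "z": 0, "yaw": 1},
    {"claw": -1, "x": 0, "y": 0, "z": 0, "yaw": 1},
    {"claw": -1, "x": 0, "y": 0, "z": 0, "yaw": 1},
    {"claw": -1, "x": 0, "y": 0, "z": 0, "yaw": 1},
    {"claw": -1, "x": 0, "y": 0, "z": 0, "yaw": 1},
    {"claw": -1, "x": 0, "y": 0, "z": 0, "yaw": 1},
    {"claw": -1, "x": 0, "y": 0, "z": 0, "yaw": 1},
    {"claw": -1, "x": 0, "y": 0, "z": 0, "yaw": 0.5},
  ],
)

```text
time_s: 28.6
tcp_pos: [626.2, -47.8, 81.8]
orientation: [0.0, 0.611, 0.792, 0.0]
ft_force: [-0.3, 0.1, 0.3]
opening: -0.0
gripper_force: 0.0
```

```bash
python3 - <<'E'
from h import *
s=get_state();print(Tf(s['tcp_pos']),s['tcp_pos'])
to(*W(2,-115),6,104.8)
E
python3 look.py j
```

```text
[  10.20474297 -137.00840471] [626.16439996 -47.7561718   81.79462518]
psi 104.73 units xyz [ 0.88 -0.33  3.03] yaw -0.02
T none
S 786 [([298, 262], [-30.0, -70.0]), ([299, 272], [-43.0, -35.0]), ([275, 314], [-43.0, 104.0]), ([244, 297], [33.0, 72.0]), ([271, 258], [31.0, -69.0])]
```

Emit:
carry_out(
  commands=[
    {"claw": -1, "x": 0.4, "y": -0.33, "z": 0.5, "yaw": 0},
    {"claw": -1, "x": 0, "y": 0, "z": 1, "yaw": 0},
    {"claw": -1, "x": 0, "y": 0, "z": 1, "yaw": 0},
    {"claw": -1, "x": 0, "y": 0, "z": 0.5, "yaw": 0},
    {"claw": -1, "x": 0.5, "y": 0, "z": 0, "yaw": 0},
    {"claw": -1, "x": 0.5, "y": 0, "z": 0, "yaw": 0},
    {"claw": -1, "x": 0.2, "y": 0, "z": 0, "yaw": 0},
    {"claw": -1, "x": 0.15, "y": 0, "z": 0, "yaw": 0},
    {"claw": -1, "x": 0.15, "y": 0, "z": 0, "yaw": 0},
    {"claw": -1, "x": 0.1, "y": 0, "z": 0, "yaw": 0},
    {"claw": -1, "x": 0, "y": 0, "z": 0, "yaw": 0},
  ],
)

```text
time_s: 29.8
tcp_pos: [605.3, -1.4, 6.8]
orientation: [0.0, 0.61, 0.793, 0.0]
ft_force: [-0.5, 0.3, -0.1]
opening: 0.001
gripper_force: 0.0
```

Emit:
carry_out(
  commands=[
    {"claw": -1, "x": 0.08, "y": 0, "z": 0, "yaw": 0},
    {"claw": -1, "x": 0.08, "y": 0, "z": 0, "yaw": 0},
    {"claw": -1, "x": 0, "y": 0, "z": 0, "yaw": 0},
  ],
)

```text
time_s: 30.1
tcp_pos: [604.2, 2.2, 6.5]
orientation: [0.0, 0.61, 0.793, -0.0]
ft_force: [-0.1, -0.5, -0.4]
opening: -0.0
gripper_force: 0.0
```

```bash
python3 - <<'E'
from h import *
s=get_state();print(Tf(s['tcp_pos']),RT.T@s['ft_force'][:2])
E
```

```text
[  1.71278593 -83.04888299] [-0.21862654 -0.48929212]
```

Emit:
carry_out(
  commands=[
    {"claw": -1, "x": 0.05, "y": 0, "z": 0, "yaw": 0},
    {"claw": -1, "x": 0.05, "y": 0, "z": 0, "yaw": 0},
    {"claw": -1, "x": 0.05, "y": 0, "z": 0, "yaw": 0},
    {"claw": -1, "x": 0, "y": 0, "z": 0, "yaw": 0},
  ],
)

```text
time_s: 30.5
tcp_pos: [604.0, 3.5, 6.8]
orientation: [0.002, 0.61, 0.792, -0.001]
ft_force: [0.7, -11.4, -0.3]
opening: 0.001
gripper_force: 5.7
```

Emit:
carry_out(
  commands=[
    {"claw": -1, "x": 0.05, "y": 0, "z": 0, "yaw": 0},
    {"claw": -1, "x": 0.05, "y": 0, "z": 0, "yaw": 0},
    {"claw": -1, "x": 0, "y": 0, "z": 0, "yaw": 0},
  ],
)

```text
time_s: 30.8
tcp_pos: [604.0, 3.5, 7.0]
orientation: [0.003, 0.611, 0.792, -0.003]
ft_force: [1.6, -22.5, -2.6]
opening: 0.001
gripper_force: 10.9
```

```bash
python3 - <<'E'
from h import *
s=get_state();print(Tf(s['tcp_pos']),RT.T@s['ft_force'][:2])
E
```

```text
[  1.82859539 -81.76463686] [ -4.21588724 -22.12333666]
```

Emit:
carry_out(
  commands=[
    {"claw": -1, "x": -0.4, "y": 0, "z": 0, "yaw": 0},
    {"claw": -1, "x": -0.8, "y": 0, "z": 0, "yaw": 0},
    {"claw": -1, "x": -0.8, "y": 0, "z": -0.6, "yaw": -1},
    {"claw": 0, "x": 0, "y": 0, "z": -1, "yaw": -1},
    {"claw": 0, "x": 0, "y": 0, "z": -1, "yaw": -1},
    {"claw": 0, "x": 0, "y": 0, "z": -1, "yaw": -1},
    {"claw": 0, "x": 0, "y": 0, "z": -0.6, "yaw": -1},
    {"claw": 0, "x": 0, "y": 0, "z": 0, "yaw": -1},
    {"claw": 0, "x": 0, "y": 0, "z": 0, "yaw": -1},
    {"claw": 0, "x": 0, "y": 0, "z": 0, "yaw": -1},
    {"claw": 0, "x": 0, "y": 0, "z": 0, "yaw": -1},
    {"claw": 0, "x": 0, "y": 0, "z": 0, "yaw": -1},
  ],
)

```text
time_s: 32.0
tcp_pos: [615.3, -39.8, 111.5]
orientation: [-0.0, 0.3, 0.954, 0.0]
ft_force: [0.5, -0.7, -0.2]
opening: 0.501
gripper_force: 0.0
```

Emit:
carry_out(
  commands=[
    {"claw": 0, "x": 0, "y": 0, "z": 0, "yaw": -1},
    {"claw": 0, "x": 0, "y": 0, "z": 0, "yaw": -1},
    {"claw": 0, "x": 0, "y": 0, "z": 0, "yaw": -1},
    {"claw": 0, "x": 0, "y": 0, "z": 0, "yaw": -1},
    {"claw": 0, "x": 0, "y": 0, "z": 0, "yaw": -1},
    {"claw": 0, "x": 0, "y": 0, "z": 0, "yaw": -0.65},
  ],
)

```text
time_s: 32.6
tcp_pos: [615.3, -39.8, 111.4]
orientation: [-0.0, 0.108, 0.994, 0.0]
ft_force: [0.1, 0.4, 0.5]
opening: 0.498
gripper_force: 0.0
```

```bash
python3 - <<'E'
from h import *
d=load("a");T,S=d["top"],d["side"]
a=atz(T,(425.4,273),9);b=atz(T,(412.8,334.4),9);print(a,b,np.linalg.norm(a-b),np.degrees(np.arctan2(*(a-b)[[1,0]])))
for n,im,box in(("T",T,(395,262,440,345)),("S",S,(380,210,445,245))):
    h=cv2.cvtColor(np.asarray(im["pixels"]),cv2.COLOR_RGB2HSV)[box[1]:box[3],box[0]:box[2]]
    m=cv2.inRange(h,(100,120,40),(125,255,255));M=cv2.inRange(h,(0,0,150 if n=="T" else 175),(179,40,255))
    for mm in(m,M):
        p=cv2.findNonZero(mm)
        if p is not None: p=p[:,0]+np.array(box[:2]); print(n,len(p),p.min(0),p.max(0),p.mean(0).round(1),atz(im,p.mean(0),12).round(1))
ax=(a-b)/np.linalg.norm(a-b);g=(a+b)/2+ax*35;print("grip",g)
s=get_state();print(s["tcp_pos"]);to(g[0],g[1],120,167.5)
E
```

```text
[ 498.96664889 -302.29358713    9.        ] [ 363.30077038 -270.83120284    9.        ] 139.2663355476144 -13.056701988614195
T 155 [413 274] [428 332] [422.5 283.1] [ 475.9 -294.5   12. ]
T 251 [395 264] [438 344] [415.7 307.7] [ 421.4 -277.9   12. ]
S 110 [388 217] [432 238] [395.4 222.3] [ 477.3 -294.9   12. ]
S 1531 [380 210] [444 244] [412.2 226.3] [ 433.2 -297.2   12. ]
grip [ 465.22885351 -294.46942755    9.        ]
[615.28733806 -39.79012673 111.43151465]
psi 167.64 units xyz [  3.68 -11.24  -0.34] yaw 0.04
```

Emit:
carry_out(
  commands=[
    {"claw": 0, "x": 0.31, "y": -0.94, "z": 0, "yaw": 0.15},
    {"claw": 0, "x": 0.31, "y": -0.94, "z": 0, "yaw": 0},
    {"claw": 0, "x": 0.31, "y": -0.94, "z": 0, "yaw": 0},
    {"claw": 0, "x": 0.31, "y": -0.94, "z": 0, "yaw": 0},
    {"claw": 0, "x": 0.31, "y": -0.94, "z": 0, "yaw": 0},
    {"claw": 0, "x": 0.31, "y": -0.94, "z": 0, "yaw": 0},
    {"claw": 0, "x": 0.31, "y": -0.94, "z": 0, "yaw": 0},
    {"claw": 0, "x": 0.31, "y": -0.94, "z": 0, "yaw": 0},
    {"claw": 0, "x": 0.31, "y": -0.94, "z": 0, "yaw": 0},
    {"claw": 0, "x": 0.31, "y": -0.94, "z": 0, "yaw": 0},
    {"claw": 0, "x": 0.31, "y": -0.94, "z": 0, "yaw": 0},
    {"claw": 0, "x": 0.31, "y": -0.9, "z": 0, "yaw": 0},
  ],
)

```text
time_s: 33.8
tcp_pos: [460.7, -293.3, 111.6]
orientation: [0.0, 0.114, 0.993, 0.0]
ft_force: [0.3, -1.1, 0.1]
opening: 0.501
gripper_force: 0.0
```

```bash
python3 look.py k; python3 - <<'E'
from h import *
s=get_state();print(s["tcp_pos"]);to(465.2,-294.5,3,167)
d=load("k");T,S=d["top"],d["side"]
c=lambda im,b:cv2.resize(cv2.cvtColor(np.asarray(im["pixels"]),cv2.COLOR_RGB2BGR)[b[1]:b[3],b[0]:b[2]],(400,400),interpolation=cv2.INTER_CUBIC)
cv2.imwrite("pics/c7.png",np.vstack([np.hstack([c(S,(230,240,320,330)),c(T,(205,185,305,285))])]))
E
```

```text
T 892 [([288, 239], [-33.0, -70.0]), ([224, 255], [-33.0, 75.0]), ([222, 254], [-30.0, 79.0]), ([217, 227], [32.0, 77.0]), ([281, 212], [31.0, -69.0])]
S 756 [([298, 263], [-31.0, -66.0]), ([298, 274], [-44.0, -28.0]), ([275, 314], [-43.0, 104.0]), ([244, 296], [34.0, 69.0]), ([270, 258], [34.0, -68.0])]
[ 460.16834349 -294.65390028  111.57715771]
psi 166.73 units xyz [-0.19  0.05  4.34] yaw -0.07
```

View pics/c7.png

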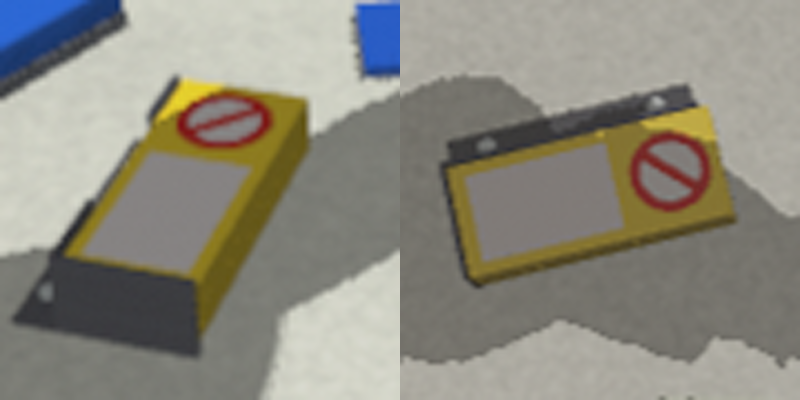

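The pile shows as one clean block in both crops: flush with the back and side upstands, edges in line, no gaps. Now the marker: gripping it 35 mm from the cap end.

Emit:
carry_out(
  commands=[
    {"claw": 0, "x": -0.19, "y": 0.05, "z": 0.8, "yaw": 0},
    {"claw": 0, "x": 0, "y": 0, "z": 1, "yaw": 0},
    {"claw": 0, "x": 0, "y": 0, "z": 1, "yaw": 0},
    {"claw": 0, "x": 0, "y": 0, "z": 0.9, "yaw": 0},
    {"claw": 0, "x": 0, "y": 0, "z": 0.5, "yaw": 0},
    {"claw": 0, "x": 0, "y": 0, "z": 0.14, "yaw": 0},
    {"claw": -0.4, "x": 0, "y": 0, "z": 0, "yaw": 0},
    {"claw": -0.7, "x": 0, "y": 0, "z": 0, "yaw": 0},
    {"claw": -1, "x": 0, "y": 0, "z": 0, "yaw": 0},
    {"claw": -1, "x": 0, "y": 0, "z": 0, "yaw": 0},
    {"claw": -1, "x": 0, "y": 0, "z": 0, "yaw": 0},
  ],
  grip_force=20,
)

```text
time_s: 35.0
tcp_pos: [466.7, -293.0, 3.8]
orientation: [0.001, 0.114, 0.993, -0.0]
ft_force: [-0.1, 0.6, 5.6]
opening: 0.226
gripper_force: 20.0
```

Emit:
carry_out(
  commands=[
    {"claw": -1, "x": 0, "y": 0, "z": -0.3, "yaw": 0},
    {"claw": -1, "x": 0, "y": 0, "z": -0.8, "yaw": 0},
    {"claw": -1, "x": 0, "y": 0, "z": -1, "yaw": 0},
    {"claw": -1, "x": 0, "y": 0, "z": -1, "yaw": 0},
    {"claw": -1, "x": 0, "y": 0, "z": -1, "yaw": 0},
    {"claw": -1, "x": 0, "y": 0, "z": -1, "yaw": 0},
    {"claw": -1, "x": 0, "y": 0, "z": 0, "yaw": 0},
  ],
)

```text
time_s: 35.7
tcp_pos: [467.8, -293.9, 134.2]
orientation: [0.002, 0.114, 0.993, -0.002]
ft_force: [0.0, -0.5, -0.4]
opening: 0.231
gripper_force: 19.7
```

```bash
cat > mk.py <<'E'
import sys
from h import *
from scipy.optimize import least_squares
d=grab(sys.argv[1]);T,S=d["top"],d["side"];s=get_state();t=s["tcp_pos"];p=psi(s)
print(t,s["opening"],np.degrees(p))
# blue cap blobs near the tool
for n,im in(("T",T),("S",S)):
    h=cv2.cvtColor(np.asarray(im["pixels"]),cv2.COLOR_RGB2HSV);uv=proj(im,t+[0,0,7])[0]
    print(n,"tool",uv.round())
    for nm,m in(("blue",cv2.inRange(h,(100,120,40),(125,255,255))),("white",cv2.inRange(h,(0,0,195),(179,25,255)))):
        k,l,st,c=cv2.connectedComponentsWithStats(m)
        for i in range(1,k):
            if st[i,4]>15 and np.linalg.norm(c[i]-uv)<75: print(nm,st[i].tolist(),c[i].round(1))
E
python3 mk.py l
```

```text
[ 466.32387934 -292.74275204  131.05977064] 0.22685334037627775 166.8736779134773
T tool [436. 282.]
blue [366, 263, 6, 13, 47] [368.9 269. ]
S tool [403. 178.]
blue [420, 121, 10, 14, 87] [425.4 127.6]
blue [391, 169, 5, 9, 36] [393.2 172.9]
white [408, 155, 36, 33, 345] [435.3 172.8]
```

```bash
python3 - <<'E'
from h import *
d=load("l");T,S=d["top"],d["side"]
g=np.array([466.3,-292.7,138.]);ax=np.array([np.cos(np.radians(-13.1)),np.sin(np.radians(-13.1))])
for t in(0,15,30,60,90):
    v=np.r_[ax*np.cos(np.radians(t)),np.sin(np.radians(t))]
    print(t,"capS",proj(S,[g+35*v,g+20*v]).round().tolist(),"tailS",proj(S,g-105*v).round(),"T",proj(T,g+35*v).round(),proj(T,g-105*v).round())
A=load("a")
ims={}
for n,box in(("top",(380,185,460,250)),("side",(320,170,372,228))):
    im=A[n];px=np.asarray(im["pixels"])[box[1]:box[3],box[0]:box[2]].astype(int)
    m=((px.max(2)<75)).astype(np.uint8)
    k,l,st,c=cv2.connectedComponentsWithStats(m);i=1+np.argmax(st[1:,4]);b=st[i];print(n,b[0]+box[0],b[1]+box[1],b[0]+b[2]+box[0],b[1]+b[3]+box[1],b[4])
def bb(im,x,y):
    a=np.linspace(0,2*np.pi,90);P=np.r_[np.c_[x+40*np.cos(a),y+40*np.sin(a),84+0*a],np.c_[x+40*np.cos(a),y+40*np.sin(a),0*a]];q=proj(im,P);return np.r_[q.min(0),q.max(0)].round(1)
for xy in((618,-281),(610,-281)): print(xy,bb(A["top"],*xy),bb(A["side"],*xy))
E
```

```text
0 capS [[391.0, 174.0], [396.0, 175.0]] tailS [[441. 191.]] T [[439. 265.]] [[425. 335.]]
15 capS [[391.0, 170.0], [396.0, 173.0]] tailS [[438. 201.]] T [[440. 265.]] [[422. 333.]]
30 capS [[393.0, 167.0], [397.0, 172.0]] tailS [[433. 210.]] T [[441. 266.]] [[421. 328.]]
60 capS [[398.0, 164.0], [400.0, 170.0]] tailS [[418. 219.]] T [[442. 271.]] [[420. 310.]]
90 capS [[404.0, 164.0], [403.0, 170.0]] tailS [[400. 216.]] T [[440. 280.]] [[424. 287.]]
top 399 195 443 238 1362
side 330 180 360 221 1132
(618, -281) [396.4 195.1 440.5 239. ] [328.1 179.7 359.7 223. ]
(610, -281) [396.5 198.7 440.7 242.5] [330.9 180.4 362.5 223.7]
```

Emit:
carry_out(
  commands=[
    {"claw": -1, "x": -0.88, "y": 0.41, "z": 0, "yaw": 0},
    {"claw": -1, "x": -0.88, "y": 0.42, "z": 0, "yaw": 0},
    {"claw": -1, "x": -0.88, "y": 0.42, "z": 0.3, "yaw": 0},
    {"claw": -1, "x": -0.88, "y": 0.41, "z": 0.5, "yaw": 0},
    {"claw": -1, "x": 0, "y": 0, "z": 0.4, "yaw": 0},
    {"claw": -1, "x": 0, "y": 0, "z": 0, "yaw": 0},
    {"claw": -1, "x": 0, "y": 0, "z": 0, "yaw": 0},
  ],
)

```text
time_s: 36.5
tcp_pos: [560.0, -271.9, 99.8]
orientation: [-0.001, 0.114, 0.993, 0.0]
ft_force: [-0.0, -0.2, -0.8]
opening: 0.227
gripper_force: 19.7
```

```bash
python3 -c "
from h import *
s=get_state();print(s['tcp_pos'],s['ft_force']);to(561.5,-272.4,76,166.9)"
```

```text
[ 560.04191297 -271.89100225   99.80712586] [-0.03295612 -0.17953166 -0.7798133 ]
psi 166.86 units xyz [-0.06 -0.01  0.95] yaw -0.01
```

Emit:
carry_out(
  commands=[
    {"claw": -1, "x": -0.06, "y": 0, "z": 0.2, "yaw": 0},
    {"claw": -1, "x": 0, "y": 0, "z": 0.2, "yaw": 0},
    {"claw": -1, "x": 0, "y": 0, "z": 0.1, "yaw": 0},
    {"claw": -1, "x": 0, "y": 0, "z": 0.1, "yaw": 0},
    {"claw": -1, "x": 0, "y": 0, "z": 0.1, "yaw": 0},
    {"claw": -1, "x": 0, "y": 0, "z": 0, "yaw": 0},
  ],
)

```text
time_s: 37.1
tcp_pos: [562.0, -272.5, 83.4]
orientation: [-0.0, 0.114, 0.993, -0.0]
ft_force: [-5.3, 0.6, 6.2]
opening: 0.23
gripper_force: 20.7
```

Emit:
carry_out(
  commands=[
    {"claw": -1, "x": 0, "y": 0, "z": 0.1, "yaw": 0},
    {"claw": -1, "x": 0, "y": 0, "z": 0.1, "yaw": 0},
    {"claw": -1, "x": 0, "y": 0, "z": 0, "yaw": 0},
  ],
)

```text
time_s: 37.4
tcp_pos: [562.1, -272.6, 78.4]
orientation: [-0.0, 0.114, 0.993, -0.0]
ft_force: [-3.9, 0.3, 6.8]
opening: 0.234
gripper_force: 21.7
```

```bash
python3 mk.py n; python3 - <<'E'
from h import *
d=load("n");T,S=d["top"],d["side"];s=get_state();g=s["tcp_pos"]+[0,0,6];ax=np.array([np.cos(np.radians(-13.1)),np.sin(np.radians(-13.1))])
for t in(0,15,30,45,60):
    v=np.r_[ax*np.cos(np.radians(t)),np.sin(np.radians(t))]
    print(t,"capS",proj(S,[g+35*v,g+20*v]).round().tolist(),"tailS",proj(S,g-105*v).round(),"T",proj(T,g+35*v).round(),proj(T,g-105*v).round())
E
```

```text
[ 562.02291965 -272.62257471   78.4966292 ] 0.2272010394804117 166.85369957831827
T tool [419. 239.]
blue [324, 220, 51, 63, 1273] [347.4 246.1]
blue [359, 262, 5, 13, 45] [361.1 267.7]
blue [367, 263, 4, 9, 21] [368.4 266.6]
white [362, 239, 15, 19, 112] [370.6 246.4]
S tool [362. 192.]
blue [352, 182, 4, 8, 23] [353.5 185.4]
blue [364, 188, 5, 7, 22] [365.4 190.6]
blue [310, 237, 66, 20, 833] [338.2 247.1]
blue [360, 241, 9, 4, 17] [364.1 242.4]
blue [355, 244, 10, 4, 20] [359.2 245.6]
0 capS [[351.0, 188.0], [356.0, 190.0]] tailS [[396. 206.]] T [[422. 223.]] [[408. 287.]]
15 capS [[352.0, 185.0], [356.0, 188.0]] tailS [[394. 215.]] T [[423. 223.]] [[406. 287.]]
30 capS [[353.0, 182.0], [357.0, 187.0]] tailS [[390. 223.]] T [[423. 223.]] [[405. 283.]]
45 capS [[355.0, 180.0], [358.0, 186.0]] tailS [[384. 229.]] T [[423. 225.]] [[405. 277.]]
60 capS [[357.0, 179.0], [359.0, 185.0]] tailS [[377. 231.]] T [[423. 228.]] [[405. 268.]]
```

Emit:
carry_out(
  commands=[
    {"claw": -1, "x": 0, "y": 0, "z": 0.1, "yaw": 0},
    {"claw": -1, "x": 0, "y": 0, "z": 0.1, "yaw": 0},
    {"claw": -1, "x": 0, "y": 0, "z": 0, "yaw": 0},
  ],
)

```text
time_s: 37.8
tcp_pos: [562.3, -272.8, 73.6]
orientation: [-0.0, 0.114, 0.993, -0.0]
ft_force: [-4.0, 0.1, 5.6]
opening: 0.225
gripper_force: 23.0
```

```bash
cat > tilt.py <<'E'
import sys
from h import *
d=grab(sys.argv[1]);T,S=d["top"],d["side"];s=get_state();g=s["tcp_pos"]+[0,0,6];p=psi(s)
ax=-np.array([np.cos(p),np.sin(p)])
print(s["tcp_pos"],s["ft_force"].round(1),np.degrees(p))
h=cv2.cvtColor(np.asarray(S["pixels"]),cv2.COLOR_RGB2HSV).astype(int);rgb=np.asarray(S["pixels"]).astype(int)
best=[]
for t in range(-20,96,5):
    v=np.r_[ax*np.cos(np.radians(t)),np.sin(np.radians(t))]
    q=proj(S,[g-r*v for r in np.linspace(20,104,30)]).round().astype(int)
    w=rgb[q[:,1],q[:,0]]; best.append((t,int(w.min(1).mean()),q[-1].tolist()))
print(best)
x,y=proj(S,g)[0].astype(int);b=(max(x-50,0),max(y-60,0));crop(S,b[0],b[1],b[0]+110,b[1]+90,7,f"pics/{sys.argv[1]}_c.png");print("crop",b)
E
python3 tilt.py o
```

```text
[ 562.3132689  -272.78973094   73.68952123] [-4.9  0.5  6.6] 166.85446615923308
[(-20, 148, [394, 193]), (-15, 150, [395, 197]), (-10, 147, [396, 200]), (-5, 142, [396, 204]), (0, 145, [396, 207]), (5, 156, [395, 211]), (10, 173, [395, 214]), (15, 195, [394, 217]), (20, 208, [393, 220]), (25, 180, [391, 222]), (30, 170, [390, 225]), (35, 152, [388, 227]), (40, 168, [386, 228]), (45, 166, [384, 230]), (50, 170, [382, 231]), (55, 171, [379, 232]), (60, 175, [377, 233]), (65, 182, [374, 233]), (70, 188, [372, 233]), (75, 192, [369, 233]), (80, 197, [366, 232]), (85, 200, [363, 231]), (90, 201, [361, 230]), (95, 196, [358, 229])]
crop (np.int64(311), np.int64(134))
```

View pics/o_c.png

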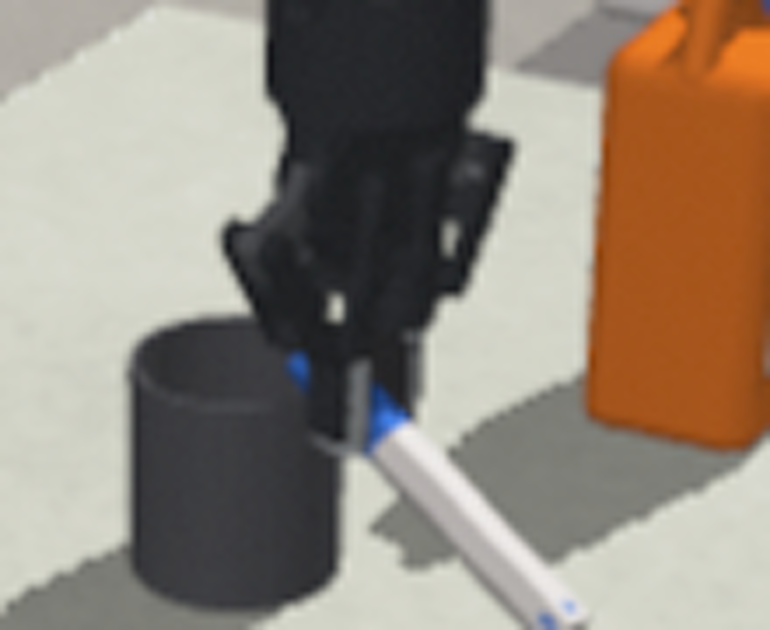

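The crop shows the marker pivoting in the pads as planned: cap up over the pot rim at (300,365), tail down at (560,620), about 25° tilt, pot unmoved. Continuing down, then steepening it against the back of the tray's screwed-down upstand.

Emit:
carry_out(
  commands=[
    {"claw": -1, "x": 0, "y": 0, "z": 0.1, "yaw": 0},
    {"claw": -1, "x": 0, "y": 0, "z": 0.1, "yaw": 0},
    {"claw": -1, "x": 0, "y": 0, "z": 0, "yaw": 0},
  ],
)

```text
time_s: 38.2
tcp_pos: [562.9, -273.1, 69.0]
orientation: [0.0, 0.114, 0.993, -0.001]
ft_force: [-2.7, 0.4, 8.2]
opening: 0.227
gripper_force: 24.3
```

```bash
sed -i 's/\[0,0,6\]/[0,0,12]/' tilt.py; python3 tilt.py p
```

```text
[ 562.82335654 -273.11756155   69.01772036] [-3.1  0.2  6.7] 166.8510000419082
[(-20, 146, [394, 193]), (-15, 138, [395, 196]), (-10, 136, [395, 200]), (-5, 136, [396, 203]), (0, 136, [396, 207]), (5, 137, [395, 210]), (10, 144, [395, 213]), (15, 153, [394, 216]), (20, 167, [392, 219]), (25, 190, [391, 222]), (30, 207, [390, 224]), (35, 189, [388, 226]), (40, 168, [386, 228]), (45, 164, [384, 229]), (50, 166, [381, 230]), (55, 174, [379, 231]), (60, 166, [377, 232]), (65, 166, [374, 232]), (70, 175, [371, 232]), (75, 182, [369, 232]), (80, 193, [366, 231]), (85, 197, [363, 231]), (90, 198, [361, 230]), (95, 190, [358, 228])]
crop (np.int64(311), np.int64(133))
```

Emit:
carry_out(
  commands=[
    {"claw": -1, "x": 0, "y": 0, "z": 0.1, "yaw": 0},
    {"claw": -1, "x": 0, "y": 0, "z": 0.1, "yaw": 0},
    {"claw": -1, "x": 0, "y": 0, "z": 0, "yaw": 0},
  ],
)

```text
time_s: 38.6
tcp_pos: [563.6, -274.3, 66.1]
orientation: [0.002, 0.115, 0.993, -0.002]
ft_force: [-5.9, -0.1, 24.6]
opening: 0.231
gripper_force: 21.4
```

```bash
python3 tilt.py q
```

```text
[ 563.52038691 -274.30731274   66.15290253] [-7.2 -0.2 24.4] 166.8321278810627
[(-20, 140, [394, 193]), (-15, 134, [395, 197]), (-10, 136, [395, 201]), (-5, 134, [395, 204]), (0, 137, [395, 208]), (5, 135, [395, 211]), (10, 146, [394, 214]), (15, 154, [393, 217]), (20, 168, [392, 220]), (25, 190, [391, 222]), (30, 199, [389, 225]), (35, 183, [388, 227]), (40, 171, [386, 228]), (45, 161, [384, 230]), (50, 161, [381, 231]), (55, 162, [379, 232]), (60, 161, [377, 233]), (65, 168, [374, 233]), (70, 178, [371, 233]), (75, 182, [369, 233]), (80, 190, [366, 232]), (85, 195, [363, 231]), (90, 196, [361, 230]), (95, 190, [358, 229])]
crop (np.int64(311), np.int64(134))
```

Emit:
carry_out(
  commands=[
    {"claw": -1, "x": 0, "y": 0, "z": -0.4, "yaw": 0},
    {"claw": -1, "x": 0.2, "y": 0, "z": -0.8, "yaw": 0},
    {"claw": -1, "x": 0, "y": 0, "z": -0.9, "yaw": 0},
    {"claw": -1, "x": 0, "y": 0, "z": -0.9, "yaw": -1},
    {"claw": -1, "x": 0, "y": 0, "z": 0, "yaw": -1},
    {"claw": -1, "x": 0, "y": 0, "z": 0, "yaw": -1},
    {"claw": -1, "x": 0, "y": 0, "z": 0, "yaw": -1},
    {"claw": -1, "x": 0, "y": 0, "z": 0, "yaw": -1},
    {"claw": -1, "x": 0, "y": 0, "z": 0, "yaw": -1},
    {"claw": -1, "x": 0, "y": 0, "z": 0, "yaw": -1},
    {"claw": -1, "x": 0, "y": 0, "z": 0, "yaw": 0},
  ],
)

```text
time_s: 39.8
tcp_pos: [557.8, -271.3, 138.1]
orientation: [0.0, -0.13, 0.992, 0.0]
ft_force: [-0.1, 0.8, -0.1]
opening: 0.224
gripper_force: 19.8
```

```bash
python3 tilt.py r;python3 -c "
from h import *
to(*W(138,-56),130,194.8)"
```

```text
[ 557.86248349 -271.3187143   138.08573294] [-0.1 -0.   0. ] 194.76140260569812
[(-20, 147, [406, 159]), (-15, 140, [407, 162]), (-10, 140, [407, 166]), (-5, 138, [408, 169]), (0, 136, [407, 173]), (5, 136, [407, 176]), (10, 139, [406, 180]), (15, 139, [405, 183]), (20, 143, [404, 186]), (25, 144, [402, 189]), (30, 144, [400, 192]), (35, 165, [398, 195]), (40, 158, [395, 197]), (45, 133, [393, 199]), (50, 141, [390, 201]), (55, 154, [387, 203]), (60, 163, [384, 204]), (65, 169, [380, 205]), (70, 172, [377, 206]), (75, 177, [373, 207]), (80, 183, [370, 207]), (85, 191, [366, 207]), (90, 195, [363, 207]), (95, 179, [359, 206])]
crop (np.int64(314), np.int64(108))
psi 194.76 units xyz [-10.03  11.2    0.32] yaw -0.01
```

Emit:
carry_out(
  commands=[
    {"claw": -1, "x": -0.72, "y": 0.8, "z": 0, "yaw": 0},
    {"claw": -1, "x": -0.72, "y": 0.8, "z": 0, "yaw": 0},
    {"claw": -1, "x": -0.72, "y": 0.8, "z": 0, "yaw": 0},
    {"claw": -1, "x": -0.72, "y": 0.8, "z": 0, "yaw": 0},
    {"claw": -1, "x": -0.72, "y": 0.8, "z": 0, "yaw": 0},
    {"claw": -1, "x": -0.72, "y": 0.8, "z": 0, "yaw": 0},
    {"claw": -1, "x": -0.72, "y": 0.8, "z": 0, "yaw": 0},
    {"claw": -1, "x": -0.72, "y": 0.8, "z": 0, "yaw": 0},
    {"claw": -1, "x": -0.72, "y": 0.8, "z": 0, "yaw": 0},
    {"claw": -1, "x": -0.72, "y": 0.8, "z": 0, "yaw": 0},
    {"claw": -1, "x": -0.72, "y": 0.8, "z": 0, "yaw": 0},
    {"claw": -1, "x": -0.72, "y": 0.8, "z": 0, "yaw": 0},
  ],
)

```text
time_s: 41.1
tcp_pos: [705.4, 17.1, 138.0]
orientation: [-0.0, -0.129, 0.992, 0.0]
ft_force: [0.6, -0.3, -0.4]
opening: 0.226
gripper_force: 19.8
```

Emit:
carry_out(
  commands=[
    {"claw": -1, "x": -0.7, "y": 0.8, "z": 0, "yaw": 0},
    {"claw": -1, "x": -0.69, "y": 0.8, "z": 0, "yaw": 0},
    {"claw": -1, "x": 0, "y": 0, "z": 0.7, "yaw": 0},
    {"claw": -1, "x": 0, "y": 0, "z": 0.9, "yaw": 0},
    {"claw": -1, "x": 0, "y": 0, "z": 0.7, "yaw": 0},
    {"claw": -1, "x": 0, "y": 0, "z": 0.34, "yaw": 0},
    {"claw": -1, "x": 0, "y": 0, "z": 0, "yaw": 0},
  ],
)

```text
time_s: 41.8
tcp_pos: [727.5, 63.6, 70.7]
orientation: [-0.001, -0.129, 0.992, 0.0]
ft_force: [0.3, 0.2, -0.5]
opening: 0.23
gripper_force: 19.8
```

```bash
python3 tilt.py s;python3 -c "
from h import *
print(Tf(get_state()['tcp_pos']))
to(*W(138,-56),72,194.8)"
```

```text
[728.78176067  63.53609456  72.81204251] [ 0.7  0.7 -0. ] 194.83715958854012
[(-20, 131, [262, 228]), (-15, 101, [264, 231]), (-10, 81, [265, 235]), (-5, 80, [266, 239]), (0, 80, [266, 243]), (5, 84, [266, 246]), (10, 102, [266, 250]), (15, 120, [266, 253]), (20, 143, [265, 256]), (25, 172, [263, 259]), (30, 184, [262, 262]), (35, 171, [260, 265]), (40, 159, [258, 267]), (45, 151, [256, 269]), (50, 151, [253, 271]), (55, 155, [250, 273]), (60, 135, [247, 274]), (65, 123, [244, 275]), (70, 115, [241, 276]), (75, 110, [237, 276]), (80, 105, [234, 276]), (85, 100, [230, 276]), (90, 97, [226, 275]), (95, 84, [223, 275])]
crop (np.int64(170), np.int64(175))
[137.84674471 -55.6216081 ]
psi 194.84 units xyz [-0.01 -0.02  0.03] yaw 0.01
```

Emit:
carry_out(
  commands=[
    {"claw": -1, "x": 0.2, "y": 0, "z": 0, "yaw": 0},
    {"claw": -1, "x": 0.2, "y": 0, "z": 0, "yaw": 0},
    {"claw": -1, "x": 0.2, "y": 0, "z": 0, "yaw": 0},
    {"claw": -1, "x": 0.2, "y": 0, "z": 0, "yaw": 0},
    {"claw": -1, "x": 0.15, "y": 0, "z": -0.17, "yaw": 0},
    {"claw": -1, "x": 0.15, "y": 0, "z": -0.17, "yaw": 0},
    {"claw": -1, "x": 0.15, "y": 0, "z": -0.17, "yaw": 0},
  ],
)

```text
time_s: 42.6
tcp_pos: [698.1, 55.7, 85.7]
orientation: [0.001, -0.129, 0.992, 0.0]
ft_force: [1.6, 0.8, -0.1]
opening: 0.213
gripper_force: 19.4
```

Emit:
carry_out(
  commands=[
    {"claw": -1, "x": 0.14, "y": 0, "z": -0.11, "yaw": 0},
    {"claw": -1, "x": 0.14, "y": 0, "z": -0.11, "yaw": 0},
    {"claw": -1, "x": 0.14, "y": 0, "z": -0.11, "yaw": 0},
    {"claw": -1, "x": 0.14, "y": 0, "z": -0.11, "yaw": 0},
  ],
)

```text
time_s: 43.0
tcp_pos: [684.0, 51.8, 95.6]
orientation: [-0.0, -0.129, 0.992, -0.0]
ft_force: [1.4, -0.2, -1.5]
opening: 0.201
gripper_force: 20.0
```

```bash
python3 tilt.py t;python3 -c "
from h import *
print(Tf(get_state()['tcp_pos']))"
```

```text
[684.10643267  51.70211574  96.07317713] [-0.2 -0.4 -0.3] 194.866852168846
[(-20, 184, [283, 221]), (-15, 183, [284, 224]), (-10, 183, [285, 228]), (-5, 183, [286, 232]), (0, 184, [287, 236]), (5, 177, [287, 240]), (10, 163, [286, 243]), (15, 149, [286, 247]), (20, 147, [285, 250]), (25, 145, [283, 253]), (30, 140, [281, 256]), (35, 132, [280, 259]), (40, 118, [277, 261]), (45, 123, [275, 264]), (50, 135, [272, 265]), (55, 135, [269, 267]), (60, 136, [266, 268]), (65, 144, [263, 269]), (70, 138, [259, 270]), (75, 156, [255, 271]), (80, 153, [252, 271]), (85, 135, [248, 271]), (90, 122, [244, 270]), (95, 107, [240, 269])]
crop (np.int64(189), np.int64(169))
[ 91.63065302 -55.65085258]
```

Emit:
carry_out(
  commands=[
    {"claw": -1, "x": 0.16, "y": 0, "z": -0.09, "yaw": 0},
    {"claw": -1, "x": 0.16, "y": 0, "z": -0.09, "yaw": 0},
    {"claw": -1, "x": 0.16, "y": 0, "z": -0.09, "yaw": 0},
    {"claw": -1, "x": 0.16, "y": 0, "z": -0.09, "yaw": 0},
    {"claw": -1, "x": 0.17, "y": 0, "z": -0.06, "yaw": 0},
    {"claw": -1, "x": 0.17, "y": 0, "z": -0.06, "yaw": 0},
    {"claw": -1, "x": 0.17, "y": 0, "z": -0.06, "yaw": 0},
    {"claw": -1, "x": 0.17, "y": 0, "z": -0.06, "yaw": 0},
  ],
)

```text
time_s: 43.9
tcp_pos: [652.3, 43.5, 110.9]
orientation: [-0.0, -0.129, 0.992, 0.0]
ft_force: [2.0, 0.1, -0.8]
opening: 0.207
gripper_force: 21.9
```

```bash
cat > tl.py <<'E'
# tilt by matching the marker's silhouette colours in both views along candidate axes
import sys
from h import *
d=grab(sys.argv[1]);s=get_state();p=psi(s);ax=-np.array([np.cos(p),np.sin(p)])
print(s["tcp_pos"],s["ft_force"].round(1),s["opening"])
res=[]
for t in range(0,106,5):
  for off in(6,12,18):
    v=np.r_[ax*np.cos(np.radians(t)),np.sin(np.radians(t))];g=s["tcp_pos"]+[0,0,off];sc=0
    n=np.r_[-ax*np.sin(np.radians(t)),np.cos(np.radians(t))];lat=np.r_[-ax[1],ax[0],0]
    for nm in("side",):
        im=d[nm];px=np.asarray(im["pixels"]).astype(int)
        r=np.linspace(25,100,30)
        def samp(o):
            q=proj(im,[g-x*v+o for x in r]).round().astype(int);return px[np.clip(q[:,1],0,479),np.clip(q[:,0],0,639)]
        A=samp(0*n);w=(A.max(1)-A.min(1)<35)&(A.min(1)>120)
        c=sum(np.abs(samp(o*k)-A).mean() for o in(n,lat) for k in(15,-15))
        sc+=w.mean()*100
    res.append((round(sc+0.3*c),round(c),t,off))
print(sorted(res,reverse=True)[:8])
im=d["side"];h=cv2.cvtColor(np.asarray(im["pixels"]),cv2.COLOR_RGB2HSV);uv=proj(im,s["tcp_pos"]+[0,0,12])[0]
k,l,st,c=cv2.connectedComponentsWithStats(cv2.inRange(h,(100,120,40),(125,255,255)))
print(uv,[(st[i].tolist()) for i in range(1,k) if st[i,4]>4 and np.linalg.norm(c[i]-uv)<70])
E
python3 tl.py u;python3 -c "
from h import *
print(Tf(get_state()['tcp_pos']))"
```

```text
[652.22221197  43.40374391 111.08147335] [ 0.3  0.1 -1.4] 0.20429177691280967
[(140, 135, 90, 12), (140, 134, 95, 6), (140, 133, 95, 12), (140, 132, 90, 6), (137, 135, 95, 18), (135, 149, 85, 6), (134, 145, 85, 12), (133, 133, 90, 18)]
[253.73823665 225.30308672] [[206, 230, 46, 34, 838]]
[ 58.68445884 -55.52922363]
```

Emit:
carry_out(
  commands=[
    {"claw": -1, "x": -0.3, "y": 0, "z": -0.4, "yaw": 0},
    {"claw": -1, "x": 0, "y": 0, "z": -0.9, "yaw": 0},
    {"claw": -1, "x": 0, "y": 0, "z": -0.9, "yaw": 0},
    {"claw": -1, "x": 0, "y": 0, "z": -0.9, "yaw": 0},
    {"claw": -1, "x": 0, "y": 0, "z": -0.7, "yaw": 0},
    {"claw": -1, "x": 0.38, "y": -0.9, "z": 0, "yaw": 0},
    {"claw": -1, "x": 0.38, "y": -0.9, "z": 0, "yaw": 0},
    {"claw": -1, "x": 0.38, "y": -0.9, "z": 0, "yaw": 0},
    {"claw": -1, "x": 0.38, "y": -0.9, "z": 0, "yaw": 0},
  ],
)

```text
time_s: 44.9
tcp_pos: [645.6, -52.1, 205.6]
orientation: [-0.001, -0.13, 0.992, 0.0]
ft_force: [0.7, 0.6, -0.8]
opening: 0.205
gripper_force: 22.0
```

```bash
python3 tl.py v; python3 - <<'E'
from h import *
from scipy.optimize import least_squares
A=load("v");B={}
for n,box in(("top",(380,185,470,250)),("side",(310,165,375,228))):
    im=A[n];px=np.asarray(im["pixels"])[box[1]:box[3],box[0]:box[2]].astype(int)
    k,l,st,c=cv2.connectedComponentsWithStats((px.max(2)<75).astype(np.uint8));i=1+np.argmax(st[1:,4]);b=st[i];B[n]=np.array([b[0]+box[0],b[1]+box[1],b[0]+b[2]+box[0]-1,b[1]+b[3]+box[1]-1]);print(n,B[n],b[4])
def bb(im,x,y):
    a=np.linspace(0,2*np.pi,90);P=np.r_[np.c_[x+40*np.cos(a),y+40*np.sin(a),84+0*a],np.c_[x+40*np.cos(a),y+40*np.sin(a),0*a]];q=proj(im,P);return np.r_[q.min(0),q.max(0)]
f=lambda p:np.r_[(bb(A["top"],*p)-B["top"]),bb(A["side"],*p)-B["side"]]
o=least_squares(f,[618,-285],loss="soft_l1");print(o.x,o.fun.round(1))
to(o.x[0],o.x[1],200,194.8)
E
```

```text
[645.49118377 -54.06483899 205.5535952 ] [-0.3  0.4 -0.4] 0.20704894505097252
[(136, 121, 90, 6), (135, 117, 80, 18), (134, 124, 90, 12), (134, 112, 75, 12), (133, 111, 95, 12), (133, 111, 75, 18), (133, 110, 95, 6), (133, 110, 75, 6)]
[280.99032283 167.09734906] []
top [400 195 441 236] 1233
side [330 180 359 220] 1135
[ 620.6464913  -286.57968299] [-1.2 -1.1  2.1  1.9 -1.7 -1.3  0.8  1.8]
psi 194.71 units xyz [ 3.32 -8.74  0.22] yaw -0.02
```

Emit:
carry_out(
  commands=[
    {"claw": -1, "x": 0.29, "y": -0.87, "z": 0, "yaw": 0},
    {"claw": -1, "x": 0.3, "y": -0.87, "z": 0, "yaw": 0},
    {"claw": -1, "x": 0.3, "y": -0.87, "z": 0, "yaw": 0},
    {"claw": -1, "x": 0.3, "y": -0.87, "z": 0, "yaw": 0},
    {"claw": -1, "x": 0.3, "y": -0.87, "z": 0, "yaw": 0},
    {"claw": -1, "x": 0.3, "y": -0.88, "z": 0, "yaw": 0},
    {"claw": -1, "x": 0.3, "y": -0.88, "z": 0, "yaw": 0},
    {"claw": -1, "x": 0.3, "y": -0.88, "z": 0, "yaw": 0},
    {"claw": -1, "x": 0.3, "y": -0.88, "z": 0, "yaw": 0},
    {"claw": -1, "x": 0.29, "y": -0.87, "z": 0, "yaw": 0},
    {"claw": -1, "x": 0, "y": 0, "z": 0, "yaw": 0},
  ],
)

```text
time_s: 46.1
tcp_pos: [629.9, -283.7, 205.2]
orientation: [-0.001, -0.128, 0.992, -0.0]
ft_force: [-0.4, 0.4, 0.3]
opening: 0.205
gripper_force: 21.9
```

```bash
python3 tl.py w; python3 - <<'E'
from h import *
s=get_state();to(620.6,-286.6,200,194.8)
d=load("w");S=np.asarray(d["side"]["pixels"]).astype(int);A=np.asarray(load("a")["side"]["pixels"]).astype(int)
uv=proj(d["side"],s["tcp_pos"])[0].astype(int);print(uv,proj(d["side"],s["tcp_pos"]-[0,0,93])[0],proj(d["side"],s["tcp_pos"]-[0,0,84])[0])
D=np.abs(S-A).max(2)>18
for v in range(uv[1]-10,uv[1]+62,3):
    u=np.where(D[v,uv[0]-45:uv[0]+45])[0]+uv[0]-45
    if len(u): print(v,u.min(),u.max(),len(u),S[v,int(np.median(u))].tolist())
E
```

```text
[ 630.26341679 -281.14072784  205.39079083] [-0.4  0.7 -0.5] 0.20633495555787446
[(143, 144, 80, 6), (143, 142, 75, 12), (142, 140, 75, 6), (141, 138, 80, 18), (141, 136, 80, 12), (141, 136, 75, 18), (139, 131, 90, 18), (138, 127, 90, 12)]
[340.02879423 135.34573332] [[334, 126, 2, 4, 6]]
psi 194.85 units xyz [ 0.43 -0.11  0.22] yaw 0.01
[339 140] [339.7602208  175.18103262] [339.78234969 171.89883538]
130 334 347 14 [45, 46, 50]
133 335 347 13 [37, 39, 42]
136 335 347 13 [36, 38, 42]
139 336 345 10 [45, 47, 48]
142 336 344 9 [142, 141, 140]
145 337 344 8 [152, 148, 146]
148 337 345 9 [151, 148, 145]
151 338 345 8 [151, 148, 146]
154 320 346 10 [151, 148, 146]
157 339 346 8 [153, 149, 147]
160 339 347 9 [150, 147, 145]
163 340 347 8 [153, 149, 147]
166 341 348 8 [151, 147, 145]
169 300 348 9 [152, 148, 147]
172 342 349 8 [152, 148, 146]
175 342 371 9 [144, 142, 142]
```

Emit:
carry_out(
  commands=[
    {"claw": -1, "x": 0.05, "y": -0.11, "z": 0.3, "yaw": 0},
    {"claw": -1, "x": 0, "y": 0, "z": 0.6, "yaw": 0},
    {"claw": -1, "x": 0, "y": 0, "z": 0.6, "yaw": 0},
    {"claw": -1, "x": 0, "y": 0, "z": 0.6, "yaw": 0},
    {"claw": -1, "x": 0, "y": 0, "z": 0.5, "yaw": 0},
    {"claw": -1, "x": 0, "y": 0, "z": 0.4, "yaw": 0},
    {"claw": -1, "x": 0, "y": 0, "z": 0.3, "yaw": 0},
    {"claw": -1, "x": 0, "y": 0, "z": 0.3, "yaw": 0},
    {"claw": -1, "x": 0, "y": 0, "z": 0.2, "yaw": 0},
    {"claw": -1, "x": 0, "y": 0, "z": 0, "yaw": 0},
  ],
)

```text
time_s: 47.2
tcp_pos: [629.7, -284.4, 110.2]
orientation: [-0.0, -0.129, 0.992, 0.0]
ft_force: [-0.1, -1.3, -0.2]
opening: 0.207
gripper_force: 22.0
```

Emit:
carry_out(
  commands=[
    {"claw": -1, "x": 0, "y": 0, "z": 0.15, "yaw": 0},
    {"claw": -1, "x": 0, "y": 0, "z": 0.15, "yaw": 0},
    {"claw": -1, "x": 0, "y": 0, "z": 0, "yaw": 0},
  ],
)

```text
time_s: 47.5
tcp_pos: [629.7, -284.5, 102.9]
orientation: [-0.0, -0.129, 0.992, 0.0]
ft_force: [0.1, -0.9, -0.1]
opening: 0.201
gripper_force: 22.0
```

Emit:
carry_out(
  commands=[
    {"claw": -1, "x": 0, "y": 0, "z": 0.1, "yaw": 0},
    {"claw": -1, "x": 0, "y": 0, "z": 0, "yaw": 0},
  ],
)

```text
time_s: 47.7
tcp_pos: [630.4, -284.7, 101.9]
orientation: [0.001, -0.129, 0.992, -0.0]
ft_force: [-0.8, 0.0, 6.3]
opening: 0.207
gripper_force: 22.8
```

Emit:
carry_out(
  commands=[
    {"claw": -0.4, "x": 0, "y": 0, "z": 0, "yaw": 0},
    {"claw": 0, "x": 0, "y": 0, "z": 0, "yaw": 0},
    {"claw": 0.5, "x": 0, "y": 0, "z": 0, "yaw": 0},
    {"claw": 0.6, "x": 0, "y": 0, "z": 0, "yaw": 0},
    {"claw": 0.6, "x": 0, "y": 0, "z": 0, "yaw": 0},
    {"claw": 0.6, "x": 0, "y": 0, "z": -0.3, "yaw": 0},
    {"claw": 0.6, "x": 0, "y": 0, "z": -0.6, "yaw": 0},
    {"claw": 0.6, "x": 0, "y": 0, "z": -0.8, "yaw": 0},
    {"claw": 0.6, "x": 0, "y": 0, "z": -0.8, "yaw": 0},
    {"claw": 0.6, "x": 0, "y": 0, "z": -0.8, "yaw": 0},
    {"claw": 0.6, "x": 0, "y": 0, "z": -0.8, "yaw": 0},
    {"claw": 0.6, "x": 0, "y": 0, "z": -0.8, "yaw": 0},
  ],
)

```text
time_s: 48.9
tcp_pos: [629.9, -284.6, 224.8]
orientation: [0.0, -0.129, 0.992, -0.0]
ft_force: [-0.4, 0.0, 0.1]
opening: 0.798
gripper_force: 0.0
```

Emit:
carry_out(
  commands=[
    {"claw": 0.6, "x": 0.5, "y": 0, "z": -0.5, "yaw": 0},
    {"claw": 0.6, "x": 1, "y": 0, "z": 0, "yaw": 0},
    {"claw": 0.6, "x": 1, "y": 0, "z": 0, "yaw": 0},
    {"claw": 0.6, "x": 1, "y": 0, "z": 0, "yaw": 0},
    {"claw": 0.6, "x": 1, "y": 0, "z": 0, "yaw": 0},
    {"claw": 0.6, "x": 1, "y": 0, "z": 0, "yaw": 0},
    {"claw": 0.6, "x": 1, "y": 0, "z": 0, "yaw": 0},
    {"claw": 0.6, "x": 1, "y": 0, "z": 0, "yaw": 0},
    {"claw": 0.6, "x": 0, "y": 0, "z": 0, "yaw": 0},
    {"claw": 0.6, "x": 0, "y": 0, "z": 0, "yaw": 0},
  ],
)

```text
time_s: 49.9
tcp_pos: [448.0, -332.9, 236.2]
orientation: [0.0, -0.129, 0.992, -0.0]
ft_force: [0.2, -0.7, -0.5]
opening: 0.797
gripper_force: 0.0
```

```bash
python3 look.py z; python3 - <<'E'
from h import *
d=load("z");A=load("a")
for n,box in(("top",(370,150,480,260)),("side",(310,110,390,230))):
    px=np.asarray(d[n]["pixels"])[box[1]:box[3],box[0]:box[2]];h=cv2.cvtColor(px,cv2.COLOR_RGB2HSV)
    D=(np.abs(px.astype(int)-np.asarray(A[n]["pixels"])[box[1]:box[3],box[0]:box[2]]).max(2)>25).astype(np.uint8)
    for nm,m in(("blue",cv2.inRange(h,(100,110,30),(125,255,255))),("diff",D*255),("pot",((px.max(2)<75)*255).astype(np.uint8))):
        k,l,st,c=cv2.connectedComponentsWithStats(m)
        print(n,nm,[((st[i]+[box[0],box[1],0,0,0]).tolist(),c[i].round().tolist()) for i in range(1,k) if st[i,4]>12][:6])
# expected cap top if vertical at pot centre
for n in("top","side"): print(n,"bottom",proj(d[n],[620,-286,5]).round(),"top145",proj(d[n],[620,-286,145]).round(),proj(d[n],[620,-286,105]).round())
E
```

```text
T 898 [([288, 240], [-35.0, -70.0]), ([224, 255], [-33.0, 75.0]), ([222, 254], [-30.0, 79.0]), ([217, 227], [32.0, 77.0]), ([281, 212], [31.0, -69.0])]
S 759 [([298, 263], [-31.0, -66.0]), ([298, 274], [-44.0, -28.0]), ([275, 314], [-43.0, 104.0]), ([244, 296], [34.0, 69.0]), ([270, 258], [34.0, -68.0])]
top blue [([421, 180, 11, 19, 155], [56.0, 39.0]), ([370, 253, 5, 7, 20], [1.0, 107.0])]
top diff [([415, 179, 18, 45, 412], [53.0, 51.0]), ([370, 187, 15, 13, 100], [5.0, 43.0])]
top pot [([399, 196, 43, 42, 1089], [50.0, 68.0])]
side blue [([325, 161, 12, 18, 127], [21.0, 60.0])]
side diff [([324, 160, 19, 32, 272], [23.0, 66.0]), ([385, 217, 5, 12, 38], [78.0, 113.0])]
side pot [([330, 180, 30, 41, 1024], [35.0, 91.0])]
top bottom [[416. 221.]] top145 [[431. 205.]] [[426. 210.]]
side bottom [[344. 213.]] top145 [[344. 163.]] [[344. 178.]]
```

```bash
python3 - <<'E'
from h import *
d=load("z");T,S=d["top"],d["side"]
cap,e=tri(T,(426.5,188.5),S,(330.5,169.5));tip,e2=tri(T,(427,181.5),S,(327.5,163))
print(cap,e,tip,e2)
# fit the tilt: tail on pot floor, cap tip as seen
b=np.array([620,-286,0]);v=tip-b;h=np.linalg.norm(v[:2]);print(h)
for z0 in(6,10): 
    dz=tip[2]-z0;print(np.degrees(np.arccos(min(1,dz/140))))
E
```

```text
[ 660.53627904 -284.68120569  120.22769273] 2.1920511387582677 [ 669.1390276  -282.49684736  137.28525074] 4.222669755131544
49.263740340744576
20.32263692733632
24.607671696303942
```

The marker stands in the pot with its tail on the floor, leaning about 25° on the rim. The pile is unchanged and the pot is upright, so I'm handing in.

```bash
python3 -c "
from rig import manip
print(manip.hand_in())"
```

```text
the job is handed in; nothing more can be done
None
```

Job handed in at about 50 s: all five signs look square and flush against the back and side upstands. The marker stands cap-up in the pot, leaning about 25° on the rim. The pot is upright. I did not re-measure the eraser, token bowl or detergent bottle, but planned no contact with them.

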